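# Set the sliding jaw of a mirror rack and stand the plate in it

### The job

First set the leaning rack for the mirror plate: slide the yellow jaw, which has a black grip, along the rail until the gap between the two grooves is about 4 mm longer than the plate. Then take the plate out of the wooden stand and lower it into both grooves, leaning as they lean, until its lower edge rests on the rubber sill; let go of it there, do not drop it. Leave the mug, the tape roll and the suction lifter where they are.

Things in the scene. Friction and masses are not known exactly. Their poses are not given: they have to be found in the camera images.
- rack: grey rack base, fixed, 12 mm thick, x -65 to +65, y -105 to +205 mm; origin on the table top. A guide rail runs along y at x -42 mm. A rubber sill 22 mm wide runs along y, the middle of its top at x +20, z 40 mm. The slot above the sill leans 30 degrees: its up direction in this frame is (-0.5, 0, 0.866), so a plate's top leans to -x; the sill's top is square to it
- fixed_jaw: blue jaw clamped on the rail; fixed, but its place along the rail differs. Axes as the rack's; origin at table height on the rack's y line, at the y of its groove floor. The groove faces +y: 11 mm wide, 12 mm deep, running up the leaning slot from the sill for 54 mm, then flared to 65 mm
- fixed_face (a point): point on the floor of the blue jaw's groove, mid-width, at the height of the sill's top (x = 20, y = 0, z = 40 mm in the jaw's frame); same axes as the rack
- slide_jaw (a joint): position of the yellow jaw along the rail in m, 0 to 0.098, growing along the rack's +y, which opens the gap; it stays where it is left, friction about 3 N
- slide_face (a point): the same point on the floor of the yellow jaw's groove, which faces -y and has the same section. Its distance along y from fixed_face is the gap; 114 mm suits the plate
- grip_top (a point): middle of the top of the black grip on the yellow jaw, 78 mm above the table; the upright grip is 24 (x) x 22 (y) x 44 mm high on a carriage whose top is 34 mm above the table. It lies at x -42 mm of the rack, 48 mm to +y of slide_face, outside the jaw (jaw back 10 mm thick, its top 105 mm above the table)
- stand: light wooden stand, fixed, 70 (x) x 100 (y) x 32 mm high, origin on the table top. A slot 10 mm wide along its y, with floor 8 mm above the table and open ends, holds the plate upright
- plate: mirror plate, green glass with a dark back, 8 (x) x 110 (y) x 90 (z) mm, 0.2 kg; origin in the middle of its lower edge face, z up the plate, y along it. At the start it stands upright in the stand
- plate_centre (a point): centre of the mirror plate, 45 mm above its origin; seated, it is 45 mm up the slot from the sill's middle line
- mug: white dotted tea mug, 78 x 114 x 93 mm, origin under its centre, a bystander
- tape: brown tape roll, 105 mm diameter, 48 mm high, origin under its centre, a bystander
- lifter: black suction lifter with orange handle, 66 x 72 x 42 mm, origin under its centre, a bystander
Mind the look-alikes: they are no part of the job. Several things have the shape of the plate; the one meant has the colours described above.

How it is judged:
On the way, in this order (a step that is already met when the one before it is completed fails the run):
1. the gap between the grooves is set to 114 mm within 3 mm while the plate still stands in its stand (y of slide_face in the frame of fixed_face between 0.111 and 0.117 m and distance of plate_centre from where it was at the start of the episode below 0.02 m), for 0.3 s.
2. the plate is lifted clear of the stand (height (world z) of plate_centre above 0.1 m and contact force between the fingers and plate above 0.5 N), for 0.1 s.
At the end, for the whole second after the job is handed in: the gap between the groove floors is 110.5 to 117.5 mm; the plate rests on the sill in both grooves: its centre within 6 mm (along the rack's x) and 5 mm (in height) of the seated place and between the groove floors, leaning 24 to 36 degrees, its long edge within 4 degrees of the rack's y, at rest (y of slide_face in the frame of fixed_face between 0.1105 and 0.1175 m and x of plate_centre in the frame of fixed_face between -0.0285 and -0.0165 m and z of plate_centre in the frame of fixed_face between 0.034 and 0.044 m and y of plate_centre in the frame of fixed_face between 0.053 and 0.0635 m and angle between plate's own z axis and vertical between 0.42 and 0.63 rad and angle between the y axis of plate and the y axis of rack, either way round below 0.07 rad and linear speed of plate below 0.01 m/s); the robot touches nothing.
It fails at once if the plate is dropped: moving faster than 0.5 m/s with no finger on it (contact force between the fingers and plate below 0.05 N and linear speed of plate above 0.5 m/s).
It fails at once if the mug, tape roll or suction lifter is moved by more than 30 mm (distance of any of mug, tape, lifter from where it was at the start of the episode above 0.03 m).
It also fails if it takes over 58 s, if anything falls off the work surface, if the arm or the gripper's body presses on something with over 40 N, if the wrist force passes 120 N, or if a joint passes its speed limit or range.

### The arm

A 6-joint arm with a two-finger parallel gripper is mounted at the origin on the work surface; the furniture and walls round the work are solid. World frame = base frame: x ahead of the robot, y to its left, z up, the work surface at z = 0. Lengths are in m, angles in rad, forces in N, time in s.
With the tool pointing down it reaches from about 0.375 to 0.9 m from the base axis. Payload 3.1 kg.
Tool frame: the origin (TCP) lies midway between the tips of the shut fingers; the grasp point (between the pads) lies 19 mm behind it (bot.grasp_offset is the distance from the TCP to the grasp point, in m); z points along the fingers, y is the line along which they close (so a half turn about z gives the same grasp; the last joint's range is limited). The gripper opens to 87 mm and grips with 3 to 60 N. Pads are 19 mm wide; open, the fingers measure 117 mm over their backs; the gripper's body (75 mm by 190 mm) begins 51 mm behind the grasp point.
Start: joints at [-1.331, 0.527, 1.433, -0, 1.181, -0.178], TCP at [0.254, -0.571, 0.19] pointing down, gripper open.
Joint ranges: [-3.08, 3.08], [-0.75, 2.2], [0.22, 2.44], [-1.43, 4.57], [0, 2.65], [-2.85, 2.85]. Speed limits (rad/s): [2.79, 2.79, 3.14, 3.14, 3.14, 3.14].

### API

Orientations are given as a unit quaternion [w, x, y, z].
In Python, from workcell import bot, capture, calibration, finder gives the robot as it stands.
- The arm moves only by the tool apply_moves, never from a script. Its arguments are lists of equal length, an entry for each row: "travel": the shift along the tool's x, y, z in units of 0.75 m (1.0 is 0.75 m), a list of three; "angular": the turn, a rotation vector about the tool's x, y, z in units of 1.5 rad (1.0 is 1.5 rad), a list of three. A call has 1 to 10 rows; each row is the pose to reach, as a shift and turn from the pose commanded when the call began, along the tool's axes at that moment; what a row does not reach only later rows make up. A row lasts 1/10 s, in which the tool goes at most 50 mm and 8.59 degrees, less where a joint would pass 70% of its speed; a pose out of reach is approached as far as the arm can. A call with a number of a shift or a turn outside -1 to 1 is refused whole. A call with a gripper value outside its range is refused whole. "grip" is the opening, from 0 (shut) to 1 (fully open), set as the call begins (left out, the last holds). The fingers move at their own pace and stop on an object; the grip force is fixed at half the most. Time passes only in rows, so rows that repeat a pose let the fingers close. It gives the time, the measured TCP pose, the force, the opening and the grip force at its end, in the units of the state.
- bot.get_obs(): the state, without advancing time (a new reading comes with each control period).
- capture(name): name is "scene" or "top" or "wrist"; returns the picture (420x560x3 uint8, red, green, blue); there is no depth.
- calibration(name): a dict with "mtx" (3x3 intrinsics, pixels), "k1" (the pictures are not rectified: a ray, as slopes to the right and down, at radius r is drawn at 1 + k1 r^2 times it, then the intrinsics apply), "rvec" (rotation vector, rad) and "tvec" (3), from world to camera coordinates, as OpenCV has them. Camera axes: x right, y down, z forward; pixel columns grow to the right and rows downward; lengths in m; the calibration is good to about 2 mm. A picture is of the moment at which its call begins: read the wrist's pose just before it. calibration takes no time and is no camera call; for the wrist camera it gives the pose at the moment of the call.
- bot.hand_in(): hands the job in; it is judged then, once.
Trained networks look in the newest picture that a camera, given by its name, has taken for a name from the list of things; names that differ only in an ending like _2 or _b are one class to them, and where a whole thing is asked for, a point or a joint stands for the part that bears it (a point fixed in the world has none). Each returns a list of dicts, best first, with "confidence" (0 to 1); they miss things now and then, are a little off and sometimes report something else, mostly with a low value. They report only what shows in the picture. A call takes as long as a camera call. They do not tell look-alikes from the thing itself.
- finder.masks_of(query, camera): "region" (420x560 bool, what is visible of it) and "extent" ([left, top, right, bottom] in pixels, round what is visible of it).
The state is a dict: "time": time; "joint_pos": joint angles; "joint_vel": joint speeds; "effort": joint torques, N m; "eef_pos": TCP position; "tool_rot": TCP orientation; "wrist_force": force on the tool from outside, world axes, zero at the start; "wrist_torque": the same for the moment, N m; "width": opening from 0.0 (shut) to 1.0 (fully open); "gripper_force": force on a finger pad.
Only numpy, scipy, OpenCV 4.12 (cv2) and the standard library are available. Lean on these libraries where they do the work, as an engineer would, in place of code of your own. Each camera call takes 0.05 s, during which the arm holds its last target. There are 200 camera calls.

## Working session

There is one attempt and no reset: what is moved stays moved. The work goes in short steps, Python scripts to look and compute and a tool call to move; the robot and the scene stay as the last step left them, time stands still between calls to the robot, and variables do not carry over. Pictures are saved under pics/ and viewed, at most 10 in all, crops included, and the job is handed in when it is done.

Besides the shell and the picture viewer there is one more tool, called after "Call:" as a command line: name --argument value ..., lists and objects as JSON in quotes. apply_moves: Moves the arm, as the interface text tells. Shifts and turns lie within -1 to 1; 1 stands for 0.75 m of shift or 1.5 rad of turn. Its arguments: {"type":"object","properties":{"travel":{"type":"array","items":{"type":"array","items":{"type":"number","minimum":-1,"maximum":1}}},"angular":{"type":"array","items":{"type":"array","items":{"type":"number","minimum":-1,"maximum":1}}},"grip":{"type":"number"}},"required":["travel","angular"]}

```bash
mkdir -p pics
cat > h.py <<'E'
import numpy as np,cv2
from scipy.spatial.transform import Rotation as R
from workcell import bot,capture,calibration,finder
def snap(cam,fn=None):
    c=calibration(cam); im=capture(cam)
    if fn: cv2.imwrite('pics/'+fn,im[:,:,::-1])
    return im,c
def ray(c,uv):
    K=np.array(c['mtx']);k=c['k1'];Rm=cv2.Rodrigues(np.array(c['rvec'],float))[0];t=np.array(c['tvec'],float).ravel()
    d=np.array([(uv[0]-K[0,2])/K[0,0],(uv[1]-K[1,2])/K[1,1]]);s=d.copy()
    for _ in range(20): s=d/(1+k*(s@s))
    v=Rm.T@np.array([s[0],s[1],1]);return -Rm.T@t,v/np.linalg.norm(v)
def proj(c,P):
    K=np.array(c['mtx']);Rm=cv2.Rodrigues(np.array(c['rvec'],float))[0]
    p=(Rm@np.atleast_2d(P).T).T+np.array(c['tvec'],float).ravel();s=p[:,:2]/p[:,2:]
    s=s*(1+c['k1']*(s**2).sum(1,keepdims=True));return s*[K[0,0],K[1,1]]+[K[0,2],K[1,2]]
def atz(c,uv,z):
    o,v=ray(c,uv);return o+v*(z-o[2])/v[2]
def tri(obs):
    A=np.zeros((3,3));b=np.zeros(3)
    for c,uv in obs:
        o,v=ray(c,uv);M=np.eye(3)-np.outer(v,v);A+=M;b+=M@o
    return np.linalg.solve(A,b)
def rel(target,rot=None):
    o=bot.get_obs();q=o['tool_rot'];Rm=R.from_quat([q[1],q[2],q[3],q[0]])
    print('travel',(Rm.inv().apply(np.array(target)-o['eef_pos'])/0.75).round(4))
    if rot is not None: print('ang',((Rm.inv()*rot).as_rotvec()/1.5).round(4))
E
python3 - <<'E'
from h import *
print(bot.get_obs())
for cam in ('scene','top','wrist'):
    im,c=snap(cam,cam+'0.png');o,_=ray(c,(280,210));print(cam,o,np.array(c['mtx'])[0,0])
    for q in ('rack','fixed_jaw','slide_jaw','stand','plate','mug','tape','lifter'):
        for m in finder.masks_of(q,cam)[:4]: print(q,m['extent'],round(m['confidence'],2),im[m['region']].mean(0).astype(int))
E
python3 -c "
import cv2,numpy as np
a=cv2.imread('pics/scene0.png');b=cv2.imread('pics/top0.png')
cv2.imwrite('pics/s.png',cv2.resize(a,(784,588)));cv2.imwrite('pics/t.png',cv2.resize(b,(784,588)))"
```

```text
{'time': 0.0, 'joint_pos': array([-1.33151685e+00,  5.28459870e-01,  1.43389935e+00, -2.07963299e-06,
        1.18139197e+00, -1.78501034e-01]), 'joint_vel': array([-2.64718714e-03, -8.96439667e-04,  2.52775018e-04,  4.40186907e-04,
        1.82474136e-03,  6.68470997e-05]), 'effort': array([-1.89152120e-04, -4.40044320e+01, -1.76590133e+01,  6.33050082e-02,
        5.81241434e-02, -1.53144997e-04]), 'eef_pos': array([ 0.25341613, -0.5704437 ,  0.18897652]), 'tool_rot': array([-1.07874338e-03,  9.78260997e-01,  2.07374675e-01, -3.37542571e-05]), 'wrist_force': array([-0.57345186, -0.3797817 , -0.15069934]), 'wrist_torque': array([-0.02851826,  0.02828377,  0.01062128]), 'gripper_force': 0.0, 'width': 0.9991686526052029}
scene [-0.21806605 -0.97389848  0.87940519] 503.71620289640407
rack [227.0, 168.5, 305.0, 234.7] 0.7 [104 100  89]
rack [265.6, 189.0, 293.4, 222.2] 0.53 [38 53 75]
fixed_jaw [265.9, 197.3, 289.1, 227.5] 0.83 [37 52 74]
slide_jaw [231.3, 164.5, 263.8, 193.5] 0.85 [107  88  44]
plate [303.8, 233.5, 323.4, 253.7] 0.78 [44 66 47]
plate [218.9, 284.3, 257.2, 330.3] 0.59 [
[... 154 characters left out ...]
2] 536.5880803935324
rack [169.4, 153.4, 298.1, 222.6] 0.98 [89 87 77]
fixed_jaw [267.7, 178.5, 287.5, 216.8] 0.94 [32 49 73]
slide_jaw [176.1, 166.4, 213.0, 204.8] 0.72 [99 82 18]
stand [355.5, 201.3, 396.5, 238.1] 0.56 [117  93  63]
stand [355.8, 207.2, 409.8, 222.9] 0.33 [32 52 34]
plate [358.9, 202.6, 409.3, 225.7] 0.83 [34 53 35]
plate [177.5, 167.3, 213.8, 205.4] 0.5 [99 82 18]
mug [358.5, 128.5, 400.2, 167.6] 0.64 [84 63 49]
tape [287.8, 242.3, 331.9, 288.4] 0.75 [80 58 33]
tape [176.5, 164.5, 213.3, 207.3] 0.73 [98 81 21]
lifter [266.6, 108.7, 290.5, 134.5] 0.76 [80 50 30]
wrist [ 0.32910999 -0.53766166  0.3867829 ] 329.54039191071934
plate [0.0, 86.7, 76.0, 109.3] 0.97 [159  93  43]
```

View pics/s.png

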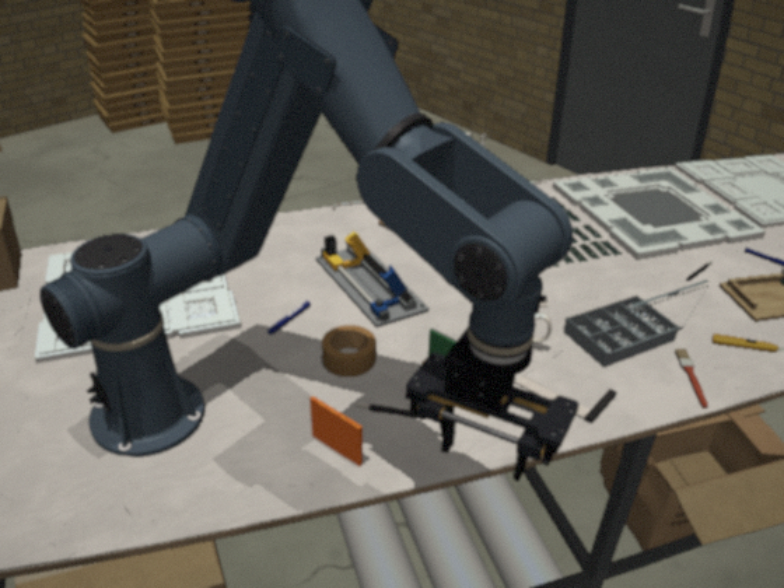

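View pics/t.png

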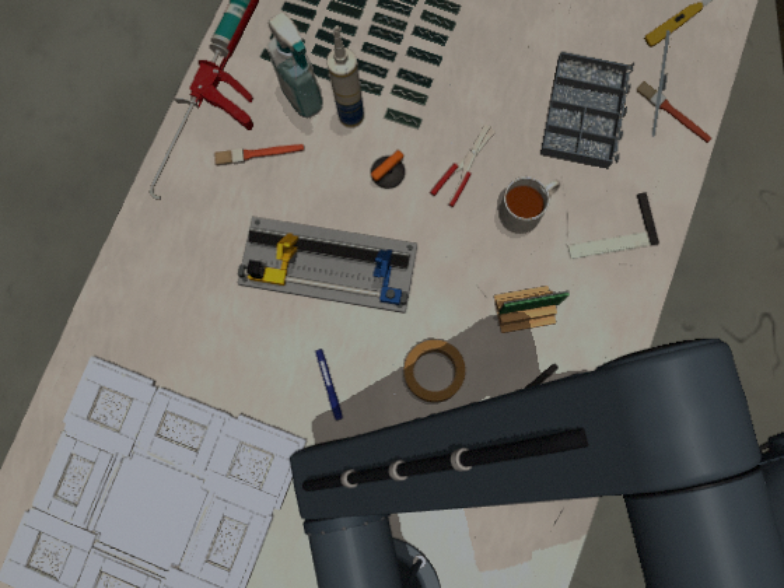

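The scene view shows the rack (scene0 px ~265,200), with the green plate partly hidden by the gripper (~312,243) and an orange look-alike at (240,305). In the top view, the rack is at (234,188), with the yellow jaw on the left (~190,187) and the blue jaw at (278,198). The stand with the green plate is at (380,215).

Candidates for the plate are the green one (top 384,214; scene 313,243) and the orange one (scene 238,307). Green in the wooden stand fits the description, and I'll confirm it in a crop.

Run:
```python
from h import *
c=calibration('top');im=cv2.imread('pics/top0.png')
for n,uv,z in [('rack TL',(251/1.4,218/1.4),.012),('TR',(417/1.4,241/1.4),.012),('BR',(404/1.4,311/1.4),.012),('BL',(238/1.4,284/1.4),.012),('grip',(255/1.4,268/1.4),.078),('plateL',(500/1.4,306/1.4),.098),('plateR',(567/1.4,294/1.4),.098),('mug',(525/1.4,203/1.4),.05),('tape',(434/1.4,370/1.4),.048),('lifter',(388/1.4,170/1.4),.03)]:
    print(n,atz(c,uv,z).round(4))
cw=calibration('wrist');o=bot.get_obs();q=o['tool_rot'];Rm=R.from_quat([q[1],q[2],q[3],q[0]])
print('cam in tool',Rm.inv().apply(ray(cw,(280,210))[0]-o['eef_pos']),'axis',Rm.inv().apply(ray(cw,(280,210))[1]), 'col dir',Rm.inv().apply(cv2.Rodrigues(np.array(cw['rvec']))[0][0]))
a=cv2.resize(im[100:240,160:300],None,fx=4,fy=4,interpolation=2);b=cv2.resize(im[190:250,340:420],None,fx=3,fy=3,interpolation=2)
cv2.imwrite('pics/crop1.png',np.hstack([a,np.vstack([b,np.zeros((380,240,3),np.uint8)])]))
```

```text
rack TL [0.6574 0.2535 0.012 ]
TR [ 0.6195 -0.0521  0.012 ]
BR [ 0.4903 -0.0316  0.012 ]
BL [0.533  0.2692 0.012 ]
grip [0.5478 0.2255 0.078 ]
plateL [ 0.4869 -0.1921  0.098 ]
plateR [ 0.5097 -0.304   0.098 ]
mug [ 0.6831 -0.2426  0.05  ]
tape [ 0.3829 -0.0856  0.048 ]
lifter [0.7477 0.0035 0.03  ]
cam in tool [ 8.26334934e-02 -2.09469908e-05 -1.96828048e-01] axis [-3.02211400e-01  3.01655537e-04  9.53240882e-01] col dir [ 3.43125956e-05  9.99998146e-01 -1.92516367e-03]
```

View pics/crop1.png

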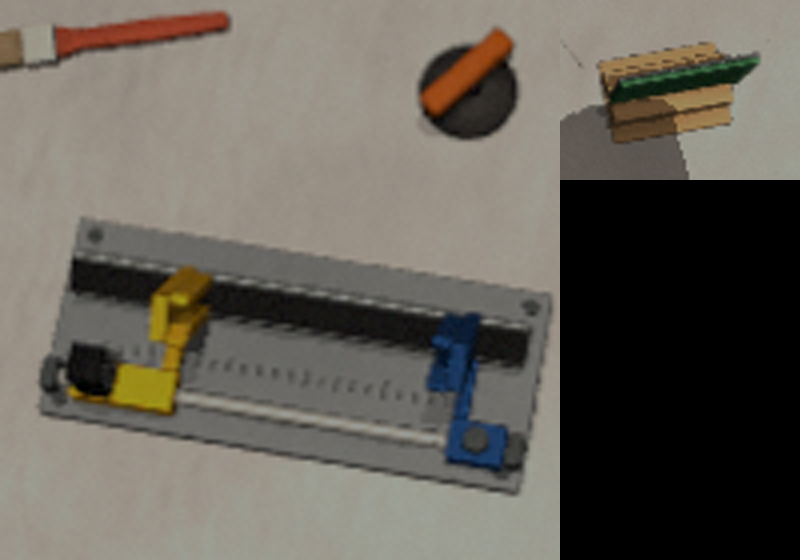

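The crop confirms it: green glass with a dark back in the wooden stand (top px 384,214), while the orange plate is the look-alike. The rack shows yellow at the left and blue at the right, and its grip is at crop (90,370).

```bash
python3 - <<'E'
from h import *
def down(yaw): 
    x=[np.cos(yaw),np.sin(yaw),0];y=[np.sin(yaw),-np.cos(yaw),0];return R.from_matrix(np.array([x,y,[0,0,-1]]).T)
rel([.417,-.24,.25],down(np.radians(-7.5)))
E
cat >> h.py <<'E'
def down(yaw):
    x=[np.cos(yaw),np.sin(yaw),0];y=[np.sin(yaw),-np.cos(yaw),0];return R.from_matrix(np.array([x,y,[0,0,-1]]).T)
E
```

```text
travel [ 0.3783 -0.3152 -0.0801]
ang [-1.000e-04 -0.000e+00  3.658e-01]
```

Call:
apply_moves --travel '[[0.378,-0.315,-0.08],[0.378,-0.315,-0.08],[0.378,-0.315,-0.08],[0.378,-0.315,-0.08],[0.378,-0.315,-0.08],[0.378,-0.315,-0.08],[0.378,-0.315,-0.08],[0.378,-0.315,-0.08],[0.378,-0.315,-0.08],[0.378,-0.315,-0.08]]' --angular '[[0,0,0.366],[0,0,0.366],[0,0,0.366],[0,0,0.366],[0,0,0.366],[0,0,0.366],[0,0,0.366],[0,0,0.366],[0,0,0.366],[0,0,0.366]]'

```text
time: 2.35
eef_pos: [0.4171, -0.2403, 0.2502]
tool_rot: [0.001, 0.998, -0.065, 0.0]
wrist_force: [-0.7, 0.2, -0.3]
width: 1.002
gripper_force: 0.0
```

Run:
```python
from h import *
import pickle
o=bot.get_obs();print(o['time'],o['eef_pos'],o['joint_pos'])
im,c=snap('wrist','w1.png');pickle.dump(c,open('w1.pkl','wb'))
for q in ('plate','stand','fixed_jaw'):
    for m in finder.masks_of(q,'wrist')[:3]:print(q,m['extent'],m['confidence'])
rel([.47,.121,.25],down(np.radians(-7.5)))
```

```text
2.35 [ 0.41705847 -0.24033012  0.25018111] [-7.54979298e-01  2.56824924e-01  1.70466021e+00 -7.35582486e-04
  1.17910433e+00  9.45734097e-01]
plate [228.8, 81.3, 332.3, 125.8] 0.94
plate [278.6, 276.9, 355.7, 338.2] 0.61
stand [228.8, 66.3, 322.2, 144.2] 0.73
stand [228.8, 79.1, 333.0, 126.8] 0.57
fixed_jaw [6.4, 53.0, 100.8, 131.3] 0.57
travel [ 0.0067 -0.4885 -0.0005]
ang [-0.      0.0003 -0.0015]
```

View pics/w1.png

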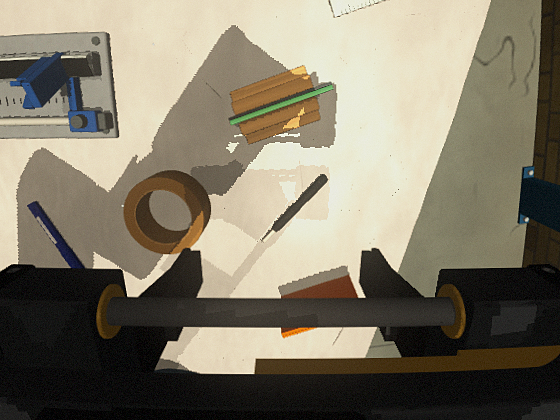

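The wrist view shows the green plate's top edge from (229,122) to (333,84) in the wooden stand. The tape is at (167,210), the blue jaw at (40,80), and the orange look-alike at (318,295).

Call:
apply_moves --travel '[[0,-0.11,0],[0,-0.11,0]]' --angular '[[0,0,0],[0,0,0]]'

```text
time: 2.75
eef_pos: [0.427, -0.1582, 0.2494]
tool_rot: [-0.001, 0.998, -0.068, -0.001]
wrist_force: [1.2, -0.1, -0.1]
width: 0.996
gripper_force: 0.0
```

Run:
```python
from h import *
import pickle
im,c=snap('wrist','w2.png');pickle.dump(c,open('w2.pkl','wb'))
print(bot.get_obs()['joint_vel'].round(3))
rel([.47,.121,.25],down(np.radians(-7.5)))
def green(fn):
    im=cv2.imread(fn).astype(int);b,g,r=im[...,0],im[...,1],im[...,2]
    m=((g>r+15)&(g>b+8)).astype(np.uint8);n,l,s,ct=cv2.connectedComponentsWithStats(m)
    k=1+s[1:,4].argmax();m=(l==k);ys,xs=np.where(m)
    rc=cv2.minAreaRect(np.c_[xs,ys].astype(np.float32));bp=cv2.boxPoints(rc);print(fn,rc,m.sum())
    return bp
for f in ('w1','w2'): print(green(f'pics/{f}.png').round(1))
```

```text
[-0.049  0.008 -0.009 -0.055 -0.    -0.116]
travel [ 0.0097 -0.3702  0.0011]
ang [-0.0038  0.0019 -0.0007]
pics/w1.png ((280.9197082519531, 104.27435302734375), (5.476968765258789, 109.17211151123047), 70.40772247314453) 574
[[228.6 120. ]
 [331.4  83.4]
 [333.3  88.6]
 [230.4 125.2]]
pics/w2.png ((361.9584045410156, 103.37980651855469), (5.197423934936523, 110.38162994384766), 70.90650939941406) 538
[[309.  119. ]
 [413.3  82.9]
 [415.   87.8]
 [310.7 123.9]]
```

Call:
apply_moves --travel '[[0.01,-0.37,0],[0.01,-0.37,0],[0.01,-0.37,0],[0.01,-0.37,0],[0.01,-0.37,0],[0.01,-0.37,0],[0.01,-0.37,0],[0.01,-0.37,0],[0.01,-0.37,0]]' --angular '[[0,0,0],[0,0,0],[0,0,0],[0,0,0],[0,0,0],[0,0,0],[0,0,0],[0,0,0],[0,0,0]]'

```text
time: 3.7
eef_pos: [0.4714, 0.1141, 0.2497]
tool_rot: [0.0, 0.998, -0.067, -0.0]
wrist_force: [0.8, -0.2, 0.5]
width: 0.998
gripper_force: 0.0
```

Run:
```python
from h import *
import pickle
print(bot.get_obs()['time'],bot.get_obs()['eef_pos'],bot.get_obs()['joint_vel'].round(3))
im,c=snap('wrist','w3.png');pickle.dump(c,open('w3.pkl','wb'))
for cam in('top','scene'):
    im,_=snap(cam,cam+'3.png')
c1,c2=[pickle.load(open(f,'rb')) for f in('w1.pkl','w2.pkl')]
for a,b in (((229.5,122.6),(309.9,121.4)),((332.3,86),(414.2,85.4)),((280.9,104.3),(362,103.4))): print(tri([(c1,a),(c2,b)]))
im=cv2.imread('pics/w3.png');cv2.imwrite('pics/w3c.png',cv2.resize(im[0:240,60:500],None,fx=1.8,fy=1.8,interpolation=2))
```

```text
3.7 [0.47144074 0.11414793 0.24970465] [-0.009 -0.005  0.001  0.002 -0.001  0.003]
[ 0.49010543 -0.19815974  0.09792703]
[ 0.51209813 -0.3062013   0.09928989]
[ 0.50104493 -0.2529921   0.0967053 ]
```

View pics/w3c.png

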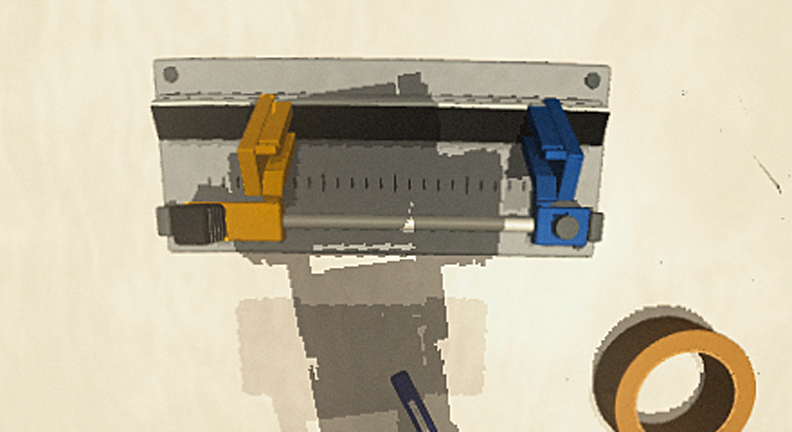

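```bash
cat > fit.py <<'E'
from h import *
import pickle
from scipy.optimize import least_squares
c3=pickle.load(open('w3.pkl','rb'));ct=calibration('top')
w=np.array([(153,60),(611,66),(168,251),(594,257)])/1.8+[60,0]
t=np.array([(251,218),(417,241),(404,311),(238,284)])/1.4
def sub(fn,p):
    g=cv2.imread('pics/'+fn,0);return cv2.cornerSubPix(g,p.astype(np.float32).reshape(-1,1,2),(3,3),(-1,-1),(3,50,.01)).reshape(-1,2)
ws=sub('w3.png',w);tsb=sub('top3.png',t)
C={'TL':(.065,.205,.012),'TR':(.065,-.105,.012),'BL':(-.065,.205,.012),'BR':(-.065,-.105,.012)}
Pw=np.array([C[k] for k in('TL','TR','BL','BR')]);Pt=np.array([C[k] for k in('TL','TR','BR','BL')])
def toW(p,P): 
    c,s=np.cos(p[2]),np.sin(p[2]);P=np.atleast_2d(P);return np.c_[p[0]+c*P[:,0]-s*P[:,1],p[1]+s*P[:,0]+c*P[:,1],P[:,2]]
def fitrack():
    f=lambda p:np.r_[(proj(c3,toW(p,Pw))-ws).ravel(),(proj(ct,toW(p,Pt))-tsb).ravel()*.7]
    return least_squares(f,[.57,.06,-.13],loss='soft_l1')
E
python3 - <<'E'
from fit import *
print((ws-w).round(1).tolist(),(tsb-t).round(1).tolist())
r=fitrack();p=r.x;print(p,np.degrees(p[2]),r.fun.round(1))
im=cv2.imread('pics/w3.png');S=7
def seg(y0,sgn,z):pass
big=cv2.resize(im,None,fx=S,fy=S,interpolation=cv2.INTER_CUBIC)
up=np.array([-.5,0,.866]);nn=np.array([.866,0,.5]);o=np.array([.02,0,.04])
def draw(y0,sg,col):
    for y in (-.010,0,.012):           # back, floor, face
        for s in (0,.054,.075):
            a=o+up*s-nn*.0055+[0,y0+sg*y,0];b=o+up*s+nn*.0055+[0,y0+sg*y,0]
            q=(proj(c3,toW(p,[a,b]))*S).astype(int);cv2.line(big,tuple(q[0]),tuple(q[1]),col,1)
    q=proj(c3,toW(p,[o+[0,y0+sg*y,0]+up*s for y in(0,.012) for s in(0,.065)]))
yf=0.0-.06;ys=.12
# estimates from grip: pixel of grip top centre
g=np.array([188,222])/1.8+[60,0];P=atz(c3,g,.078);d=P[:2]-p[:2];cc,ss=np.cos(p[2]),np.sin(p[2]);gr=[cc*d[0]+ss*d[1],-ss*d[0]+cc*d[1]];print('grip rack',gr)
ys=gr[1]-.048
j=np.array([540,115])/1.8+[60,0];P=atz(c3,j,.1);d=P[:2]-p[:2];print('blue top rack',[cc*d[0]+ss*d[1],-ss*d[0]+cc*d[1]])
yf=-.047
draw(ys,-1,(0,0,255));draw(yf,1,(255,0,255))
L=big[45*S:140*S,140*S:228*S];Rr=big[45*S:140*S,340*S:400*S]
out=np.hstack([L,Rr]);out=cv2.resize(out,None,fx=.77,fy=.77,interpolation=3);print(out.shape);cv2.imwrite('pics/jaws.png',out[:, :800])
E
```

```text
[[0.0, -0.7], [-1.1, -0.4], [0.3, -0.1], [-1.8, -0.2]] [[1.3, 1.5], [-1.3, 0.7], [0.5, 1.5], [-1.7, 0.8]]
[ 0.56856809  0.06091037 -0.14725128] -8.436876683383488 [-1.  -0.1  1.1 -0.3 -0.9  1.   0.8  0.9 -1.  -2.5  1.   0.   0.2 -0.6
  0.1 -1. ]
grip rack [np.float64(-0.039856852871054026), np.float64(0.16507975333130107)]
blue top rack [np.float64(0.020831211747654357), np.float64(-0.03912377421179019)]
(512, 798, 3)
```

View pics/jaws.png

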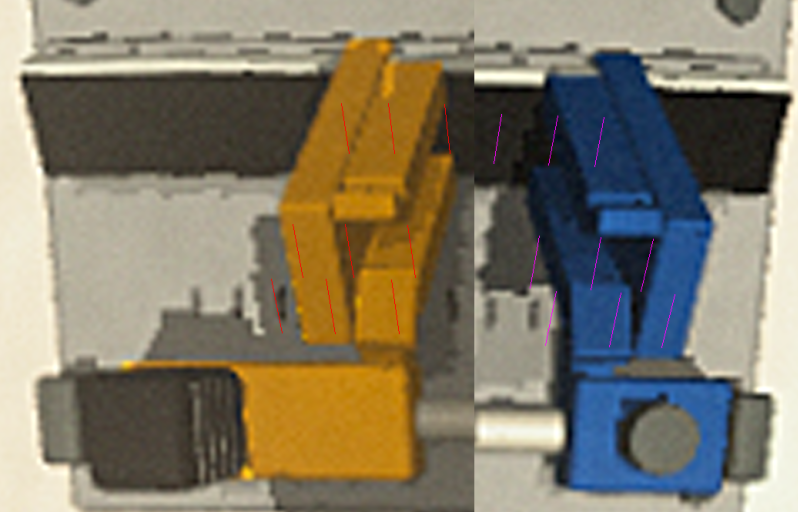

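The enlarged view shows both jaws. The top of the yellow back plate has corners at (285,205), (333,207), (350,40) and (392,42). The blue one has (710,222), (662,222), (638,57) and (597,57). The cheeks lie on the inner sides, and the black grip is at (80–240,375–480).

Run:
```python
from fit import *
p=fitrack().x;cc,ss=np.cos(p[2]),np.sin(p[2])
def rk(uv,z):
    P=atz(c3,uv,z);d=P[:2]-p[:2];return np.round([1e3*(cc*d[0]+ss*d[1]),1e3*(-ss*d[0]+cc*d[1])],1)
for n,q in {'Y1':(285,205),'Y2':(333,207),'Y3':(350,40),'Y4':(392,42),'B1':(710,222),'B2':(662,222),'B3':(638,57),'B4':(597,57)}.items():
    u=(140+q[0]/.77/7) if n[0]=='Y' else 340+(q[0]-474)/.77/7
    print(n,rk((u,45+q[1]/.77/7),.105))
for q in ((78,372),(80,485),(195,375),(200,488),(240,375)): print('grip',rk((140+q[0]/5.39,45+q[1]/5.39),.078))
# sill ends  z~ (top edge line) 
print(ray(c3,(280,210))[0], rk((140+22/5.39,45+75/5.39),.0455), rk((140+45/5.39,45+175/5.39),.0345),rk((340+(790-474)/5.39,45+95/5.39),.0455))
```

```text
Y1 [  0.3 124.6]
Y2 [  0.  115.8]
Y3 [ 28.4 111.5]
Y4 [ 28.1 104. ]
B1 [  0.3 -63.2]
B2 [  0.  -54.3]
B3 [ 28.1 -47.6]
B4 [ 27.9 -40.2]
grip [-30.  175.3]
grip [-52.5 176.9]
grip [-30.5 151.4]
grip [-53. 152.]
grip [-30.5 142.3]
[0.55353203 0.10265315 0.44645875] [ 30.5 194.4] [ 11.2 195.2] [ 30.2 -95.8]
```

Run:
```python
from fit import *
p=fitrack().x
g=toW(p,(-.042,.164,.045))[0];print(g);rel(g+[0,0,.075],down(p[2]));rel(g,down(p[2]));print(bot.get_obs()['tool_rot'])
```

```text
[0.55108464 0.22929781 0.045     ]
travel [ 0.0848 -0.1662  0.1732]
ang [0.0002 0.0001 0.009 ]
travel [ 0.0848 -0.1663  0.2732]
ang [0.0002 0.0001 0.009 ]
[ 1.23930552e-04  9.97766786e-01 -6.67938256e-02 -9.72159471e-05]
```

Call:
apply_moves --travel '[[0.085,-0.166,0.173],[0.085,-0.166,0.173],[0.085,-0.166,0.173],[0.085,-0.166,0.173],[0.085,-0.166,0.173],[0.085,-0.166,0.173],[0.085,-0.166,0.173],[0.085,-0.166,0.21],[0.085,-0.166,0.245],[0.085,-0.166,0.273]]' --angular '[[0,0,0.009],[0,0,0.009],[0,0,0.009],[0,0,0.009],[0,0,0.009],[0,0,0.009],[0,0,0.009],[0,0,0.009],[0,0,0.009],[0,0,0.009]]' --grip 0.52

```text
time: 4.85
eef_pos: [0.5514, 0.2296, 0.0464]
tool_rot: [-0.0, 0.997, -0.073, 0.001]
wrist_force: [0.4, -0.1, -0.0]
width: 0.517
gripper_force: 0.0
```

Call:
apply_moves --travel '[[0,0,0],[0,0,0],[0,0,0],[0,0,0],[0,0,0],[0,0,0]]' --angular '[[0,0,0],[0,0,0],[0,0,0],[0,0,0],[0,0,0],[0,0,0]]' --grip 0.15

```text
time: 5.45
eef_pos: [0.5513, 0.2309, 0.0459]
tool_rot: [-0.0, 0.997, -0.072, 0.001]
wrist_force: [0.7, -0.4, 0.2]
width: 0.166
gripper_force: 0.0
```

Run:
```python
from fit import *
p=fitrack().x;o=bot.get_obs();cc,ss=np.cos(p[2]),np.sin(p[2]);d=o['eef_pos'][:2]-p[:2]
print(o['time'],o['width']*87,o['gripper_force'],o['wrist_force'].round(1),'rack',cc*d[0]+ss*d[1],-ss*d[0]+cc*d[1],o['eef_pos'])
```

```text
5.45 14.403151603813978 0.021067505003884435 [ 0.7 -0.4  0.2] rack -0.04206565023943379 0.1655998587321863 [0.55125443 0.23088998 0.04586736]
```

Run:
```python
from h import *
im,_=snap('wrist','w4.png');im2,_=snap('scene','s4.png');im3,_=snap('top','t4.png')
f=lambda a,n:cv2.resize(a[:,:,::-1],n,interpolation=2)
cv2.imwrite('pics/v4.png',np.vstack([np.hstack([f(im[60:270,140:420],(400,300)),f(im2[130:235,200:340],(400,300))]),np.hstack([f(im3[140:230,150:270],(400,300)),f(im,(400,300))])]))
print(bot.get_obs()['width'])
```

```text
0.1515898603102306
```

View pics/v4.png

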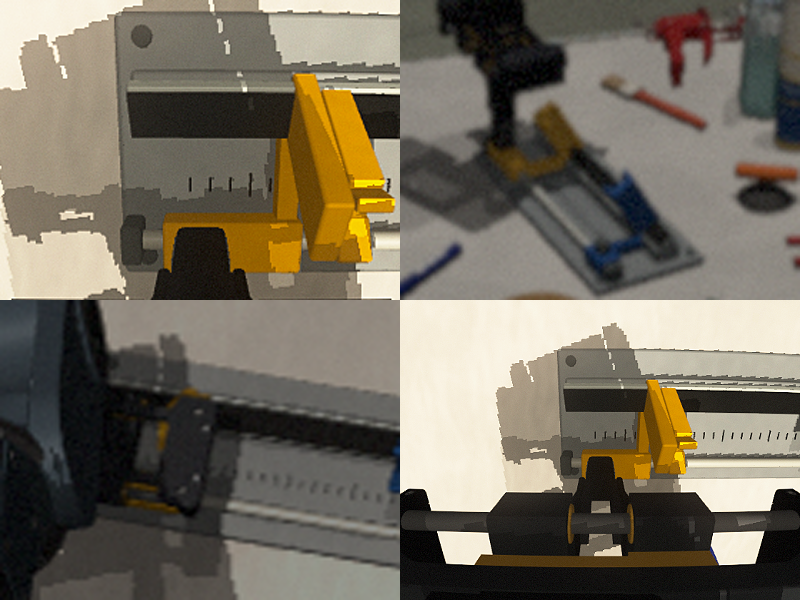

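The lower right and upper left panels show the fingers around the grip area, with a black shape at crop (175–245,230–300). The opening reads 13 mm with no force, so the grip isn't held for certain. I'll check by overlaying its expected outline.

Run:
```python
from fit import *
p=fitrack().x;cc,ss=np.cos(p[2]),np.sin(p[2]);c4=calibration('wrist')
def rk(c,uv,z):
    P=atz(c,uv,z);d=P[:2]-p[:2];return np.round([1e3*(cc*d[0]+ss*d[1]),1e3*(-ss*d[0]+cc*d[1])],1)
print('carr left w3',rk(c3,(140+120/5.39,45+362/5.39),.034),'right w3',rk(c3,(140+415/5.39,45+365/5.39),.034))
k=280/400
print('now',rk(c4,(140+163*k,60+215*k),.034),rk(c4,(140+302*k,60+220*k),.034),'base shape',rk(c4,(140+175*k,60+230*k),.034),rk(c4,(140+232*k,60+230*k),.034))
im=cv2.imread('pics/w4.png');S=6;big=cv2.resize(im,None,fx=S,fy=S,interpolation=2)
big=cv2.convertScaleAbs(big,alpha=2.2,beta=25)
yg=.164
def box(xs,ys,zs,col):
    for z in zs:
        q=(proj(c4,toW(p,[(xs[0],ys[0],z),(xs[1],ys[0],z),(xs[1],ys[1],z),(xs[0],ys[1],z)]))*S).astype(int);cv2.polylines(big,[q],True,col,2)
box((-.054,-.030),(yg-.011,yg+.011),(.034,.078),(0,0,255))
o=bot.get_obs();
q=(proj(c4,[o['eef_pos']])*S).astype(int)[0];cv2.circle(big,tuple(q),6,(0,255,0),-1)
out=big[205*S:330*S,215*S:350*S];print(out.shape);cv2.imwrite('pics/g4.png',cv2.resize(out,None,fx=.8,fy=.8))
```

```text
carr left w3 [-28.8 181.8] right w3 [-29.3 114.9]
now [-25.6 182.3] [-27.9 117.3] base shape [-32.9 176.8] [-32.9 150. ]
(750, 810, 3)
```

View pics/g4.png

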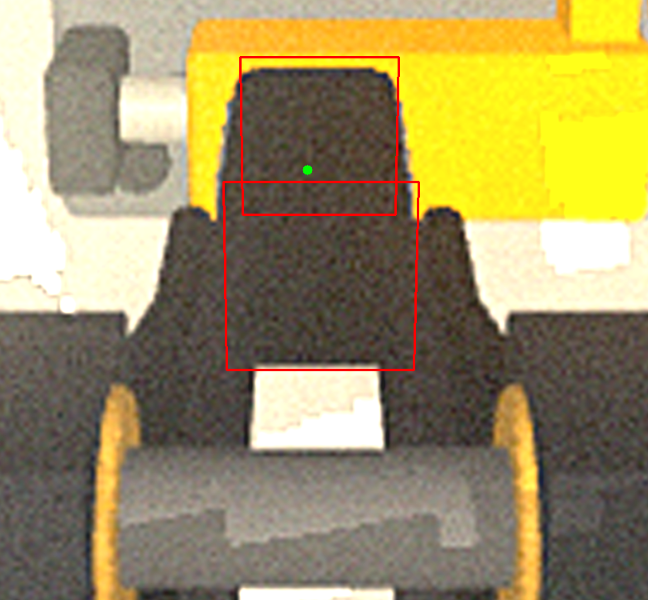

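The enlarged view shows the grip between the two fingertips (190,210) and (440,210), matching the projected box. The reading of 13 mm doesn't fit a 22 mm grip, so I'll close further to test for contact.

Call:
apply_moves --travel '[[0,0,0],[0,0,0],[0,0,0],[0,0,0]]' --angular '[[0,0,0],[0,0,0],[0,0,0],[0,0,0]]' --grip 0

```text
time: 6.0
eef_pos: [0.5516, 0.2309, 0.0458]
tool_rot: [-0.0, 0.997, -0.072, 0.001]
wrist_force: [-0.4, -0.5, 5.9]
width: 0.011
gripper_force: 2.7
```

Run:
```python
from h import *
im,c=snap('wrist','w5.png');s,_=snap('scene','s5.png');print(bot.get_obs()['width'],bot.get_obs()['gripper_force'],bot.get_obs()['wrist_force'])
a=cv2.imread('pics/w4.png').astype(int);b=im[:,:,::-1].astype(int)
f=lambda x,n:cv2.convertScaleAbs(cv2.resize(x[:,:,::-1],n,interpolation=2),alpha=2.2,beta=25)
w4=cv2.imread('pics/w4.png')[:,:,::-1]
cv2.imwrite('pics/v5.png',np.hstack([f(im[200:330,215:350],(400,385)),f(s[125:200,215:293],(400,385))]))
```

```text
0.0026189348428552134 2.702537406294141 [-0.19572894 -0.38153765  5.54901934]
```

View pics/v5.png

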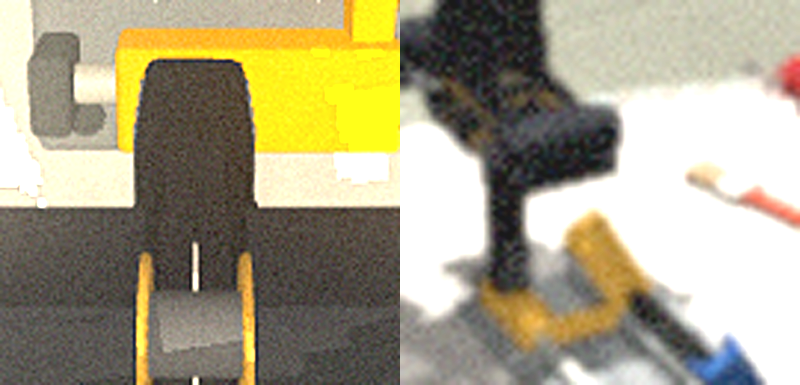

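The view shows the fingers fully shut and hidden within the grip's silhouette at (145–250,60–200), so they aren't holding it in the usual way. I'll try a short drag and check whether the jaw follows.

Call:
apply_moves --travel '[[0,0.007,0],[0,0.0133,0],[0,0.0133,0],[0,0.0133,0]]' --angular '[[0,0,0],[0,0,0],[0,0,0],[0,0,0]]'

```text
time: 6.5
eef_pos: [0.5503, 0.2208, 0.0458]
tool_rot: [-0.0, 0.997, -0.072, 0.001]
wrist_force: [-0.0, 0.2, 5.4]
width: 0.006
gripper_force: 2.9
```

```bash
cat >> fit.py <<'E'
prk=None
def rk(c,uv,z,p):
    cc,ss=np.cos(p[2]),np.sin(p[2])
    P=atz(c,uv,z);d=P[:2]-p[:2];return np.round([1e3*(cc*d[0]+ss*d[1]),1e3*(-ss*d[0]+cc*d[1])],1)
E
python3 - <<'E'
from fit import *
p=fitrack().x
im,c=snap('wrist','w6.png');o=bot.get_obs();print(o['width'],o['gripper_force'],o['wrist_force'].round(1),o['eef_pos'])
print(rk(c,proj(c,[o['eef_pos']])[0],o['eef_pos'][2],p))
for f in ('w5','w6'):
    a=cv2.imread(f'pics/{f}.png').astype(int);m=(a[...,2]>a[...,0]*2)&(a[...,2]>50)&(a[...,1]>a[...,2]*.5)
    n,l,s,ct=cv2.connectedComponentsWithStats(m[:270].astype(np.uint8));k=1+s[1:,4].argmax();print(f,s[k])
    rows=l==k
    for r in (212,220,225): xs=np.where(rows[r])[0];print(r,xs.min(),xs.max())
E
```

```text
0.004748128964291181 2.9223236339748837 [-0.   0.9  5.4] [0.55033319 0.22080052 0.04579875]
[-41.5 155.5]
w5 [  254   112   163   140 10240]
212 255 396
220 254 398
225 254 399
w6 [  249   112   161   140 10033]
212 251 390
220 249 392
225 249 392
```

Call:
apply_moves --travel '[[0,0.01,0],[0,0.02,0],[0,0.03,0],[0,0.04,0],[0,0.04,0],[0,0.04,0]]' --angular '[[0,0,0],[0,0,0],[0,0,0],[0,0,0],[0,0,0],[0,0,0]]'

```text
time: 7.15
eef_pos: [0.5459, 0.1903, 0.0458]
tool_rot: [0.0, 0.997, -0.072, 0.001]
wrist_force: [-0.2, -0.8, 5.7]
width: 0.008
gripper_force: 3.3
```

Run:
```python
from fit import *
p=fitrack().x
im,c=snap('wrist','w7.png');o=bot.get_obs();print(o['width'],o['gripper_force'],o['wrist_force'].round(1),o['eef_pos'])
print(rk(c,proj(c,[o['eef_pos']])[0],o['eef_pos'][2],p))
for f in ('w5','w6','w7'):
    a=cv2.imread(f'pics/{f}.png').astype(int);m=(a[...,2]>a[...,0]*2)&(a[...,2]>50)&(a[...,1]>a[...,2]*.5)
    n,l,s,ct=cv2.connectedComponentsWithStats(m[:270].astype(np.uint8));k=1+s[1:,4].argmax();print(f,s[k])
    rows=l==k
    for r in (212,220,225): xs=np.where(rows[r])[0];print(r,xs.min(),xs.max())
```

```text
0.0035922442968408788 3.2804186025168747 [ 0.2 -1.6  6.2] [0.54586568 0.19025533 0.04580006]
[-41.4 124.6]
w5 [  254   112   163   140 10240]
212 255 396
220 254 398
225 254 399
w6 [  249   112   161   140 10033]
212 251 390
220 249 392
225 249 392
w7 [ 245  112  159  140 9931]
212 247 386
220 245 387
225 245 388
```

Run:
```python
from fit import *
p=fitrack().x;c=calibration('wrist')
print(rk(c,(245,220),.034,p),rk(c,(387,220),.034,p),rk(c,(245,225),.034,p))
# shift pose back for w5: TCP 41.? mm
print(0.2309-.1903)
```

```text
[-31.6 147.5] [-31.5  51.8] [-35.2 147.6]
0.0406
```

Call:
apply_moves --travel '[[0,0.01,0],[0,0.02,0],[0,0.0285,0],[0,0.0285,0],[0,0.0285,0]]' --angular '[[0,0,0],[0,0,0],[0,0,0],[0,0,0],[0,0,0]]'

```text
time: 7.7
eef_pos: [0.5428, 0.1692, 0.0458]
tool_rot: [0.0, 0.997, -0.072, 0.001]
wrist_force: [0.6, -1.0, 7.2]
width: 0.008
gripper_force: 3.3
```

Call:
apply_moves --travel '[[0,0,0],[0,0,0],[0,0,0],[0,0,0],[0,0,0]]' --angular '[[0,0,0],[0,0,0],[0,0,0],[0,0,0],[0,0,0]]' --grip 0.5

```text
time: 8.2
eef_pos: [0.5426, 0.1685, 0.0458]
tool_rot: [0.001, 0.997, -0.072, 0.001]
wrist_force: [-0.3, -3.0, 7.0]
width: 0.376
gripper_force: 3.5
```

Run:
```python
from fit import *
p=fitrack().x
im,c=snap('wrist','w8.png');o=bot.get_obs();print(o['time'],o['width'],o['gripper_force'],o['wrist_force'].round(1),o['eef_pos'])
a=cv2.imread('pics/w8.png').astype(int);m=(a[...,2]>a[...,0]*2)&(a[...,2]>50)&(a[...,1]>a[...,2]*.5)
n,l,s,ct=cv2.connectedComponentsWithStats(m[:270].astype(np.uint8));k=1+s[1:,4].argmax()
for r in (212,220,225): xs=np.where(l[r]==k)[0];print(r,xs.min(),rk(c,(xs.min(),r),.034,p))
```

```text
8.25 0.4163450958993404 3.532064468599856 [-0.7 -2.4  6.7] [0.54262654 0.16846593 0.04580842]
212 224 [-26.  139.3]
220 221 [-31.7 141.6]
225 221 [-35.3 141.8]
```

Run:
```python
from fit import *
p=fitrack().x;print(bot.grasp_offset,p)
g=toW(p,(-.042,.1235,.011))[0];rel(g+[0,0,.055],down(p[2]));rel(g,down(p[2]))
```

```text
0.0187 [ 0.56856809  0.06091037 -0.14725128]
travel [-0.0006 -0.0278 -0.027 ]
ang [ 0.0011 -0.0009  0.0021]
travel [-0.0007 -0.028   0.0464]
ang [ 0.0011 -0.0009  0.0021]
```

The evidence points one way: the fingertips are about 32 mm short of the reported TCP. In w1, the 87 mm opening spans only about 159 px. The fingers shut right over the grip top with 6 N upward force at TCP z = 46 mm, and the jaw was dragged only by friction. I'll lift, re-centre over the grip and go down 32 mm deeper.

Call:
apply_moves --travel '[[0,0,-0.027],[0,-0.028,-0.027],[0,-0.028,-0.027],[0,-0.028,-0.01],[0,-0.028,0.01],[0,-0.028,0.025],[0,-0.028,0.037],[0,-0.028,0.046],[0,-0.028,0.046]]' --angular '[[0,0,0.002],[0,0,0.002],[0,0,0.002],[0,0,0.002],[0,0,0.002],[0,0,0.002],[0,0,0.002],[0,0,0.002],[0,0,0.002]]' --grip 0.52

```text
time: 9.15
eef_pos: [0.5441, 0.1904, 0.0094]
tool_rot: [0.0, 0.997, -0.074, -0.001]
wrist_force: [-0.7, 0.1, -0.8]
width: 0.523
gripper_force: 0.0
```

Call:
apply_moves --travel '[[0,0,0],[0,0,0],[0,0,0],[0,0,0],[0,0,0],[0,0,0]]' --angular '[[0,0,0],[0,0,0],[0,0,0],[0,0,0],[0,0,0],[0,0,0]]' --grip 0.1

```text
time: 9.75
eef_pos: [0.5456, 0.1914, 0.0113]
tool_rot: [-0.0, 0.997, -0.074, 0.001]
wrist_force: [0.0, 2.2, 2.6]
width: 0.248
gripper_force: 30.0
```

Run:
```python
from fit import *
p=fitrack().x
im,c=snap('wrist','w9.png');o=bot.get_obs()
print(o['eef_pos'],rk(c,proj(c,[o['eef_pos']])[0],o['eef_pos'][2],p))
a=cv2.imread('pics/w9.png').astype(int);m=(a[...,2]>a[...,0]*2)&(a[...,2]>50)&(a[...,1]>a[...,2]*.5)
n,l,s,ct=cv2.connectedComponentsWithStats(m[:270].astype(np.uint8));k=1+s[1:,4].argmax()
for r in (212,220,225): xs=np.where(l[r]==k)[0];print(r,xs.min(),rk(c,(xs.min(),r),.034,p))
```

```text
[0.54560093 0.19137406 0.01125292] [-41.9 125.7]
212 340 [-15.3  91.6]
220 340 [-20.   91.4]
225 339 [-23.   91.8]
```

Call:
apply_moves --travel '[[0,0.012,0],[0,0.0232,0],[0,0.0232,0],[0,0.0232,0],[0,0.0232,0]]' --angular '[[0,0,0],[0,0,0],[0,0,0],[0,0,0],[0,0,0]]'

```text
time: 10.3
eef_pos: [0.5427, 0.1722, 0.0112]
tool_rot: [0.001, 0.997, -0.074, 0.0]
wrist_force: [-0.1, -1.5, 7.2]
width: 0.254
gripper_force: 30.0
```

Call:
apply_moves --travel '[[0,0,0],[0,0,0],[0,0,0],[0,0,-0.05],[0,0,-0.12],[-0.08,0.08,-0.25],[-0.11,0.08,-0.32],[-0.11,0.08,-0.32],[-0.11,0.08,-0.32],[-0.11,0.08,-0.32]]' --angular '[[0,0,0],[0,0,0],[0,0,0],[0,0,0],[0,0,0],[0,0,0],[0,0,0],[0,0,0],[0,0,0],[0,0,0]]' --grip 0.5

```text
time: 11.3
eef_pos: [0.4524, 0.1259, 0.2545]
tool_rot: [-0.0, 0.997, -0.074, 0.004]
wrist_force: [1.0, 0.3, -0.5]
width: 0.496
gripper_force: 0.0
```

Run:
```python
from fit import *
p=fitrack().x
o=bot.get_obs();im,c=snap('wrist','w10.png');print(o['time'],o['eef_pos'],o['joint_vel'].round(3),o['wrist_force'])
import pickle;pickle.dump(c,open('w10.pkl','wb'))
S=6
q=proj(c,toW(p,[(.02,.003,.06)]))[0];print(q)
# expected corners of back plates (Y1,Y2,B1,B2) at z .105, x 0
for n,y in (('Y1',.070),('Y2',.060),('B1',-.064),('B2',-.054)): print(n,proj(c,toW(p,[(0,y,.1045)]))[0])
x0,y0=int(q[0])-66,int(q[1])-50
x0=max(0,int(proj(c,toW(p,[(0,.075,.1045)]))[0][0])-8);y0=max(0,int(q[1])-45);print('off',x0,y0)
a=im[y0:y0+110,x0:x0+160,::-1];b=cv2.resize(a,(800,550),interpolation=2);cv2.imwrite('pics/j10.png',b)
```

```text
11.3 [0.45235791 0.12589123 0.25446222] [ 0.008  0.087  0.016  0.01  -0.074  0.01 ] [ 0.97431257  0.30527686 -0.54039759]
[319.71617674  49.94526733]
Y1 [256.15794001  63.86245538]
Y2 [266.34162942  63.81881367]
B1 [391.81052014  64.84091945]
B2 [381.8399712   64.65119587]
off 243 4
```

View pics/j10.png

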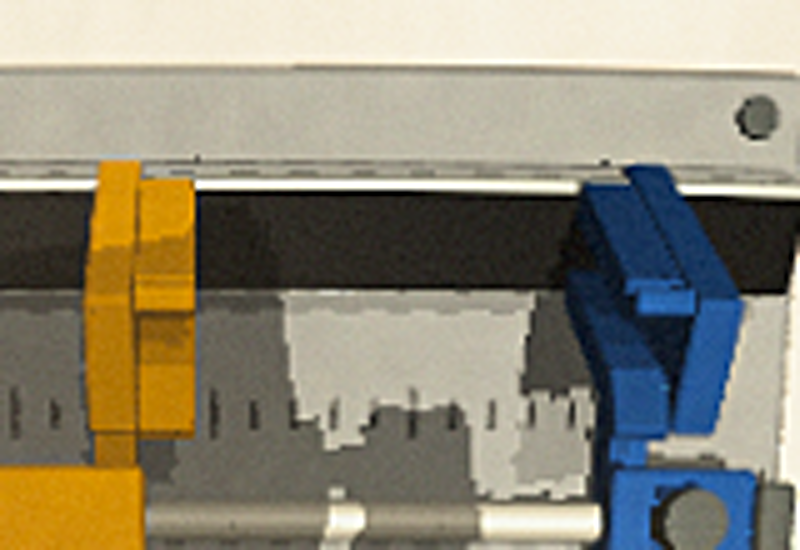

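The view shows the yellow back plate's top at x (85–133, row 305) and the blue one's at (695–742, row 296). That gives a gap of about 110.4 mm, against about 112 mm from the gripper's travel. I'll regrip and open it by 3 mm.

Run:
```python
from fit import *
p=fitrack().x
g=np.array([.5429,.1727,.0115]);rel(g+[0,0,.09],down(p[2]));rel(g,down(p[2]));rel(g+.003*np.array([.147,.989,0]))
```

```text
travel [ 0.1092 -0.0791  0.2018]
ang [-0.0004 -0.003  -0.0006]
travel [ 0.1087 -0.0791  0.3218]
ang [-0.0004 -0.003  -0.0006]
travel [ 0.1087 -0.083   0.3218]
```

Call:
apply_moves --travel '[[0.109,-0.079,0.202],[0.109,-0.079,0.202],[0.109,-0.079,0.202],[0.109,-0.079,0.202],[0.109,-0.079,0.202],[0.109,-0.079,0.235],[0.109,-0.079,0.265],[0.109,-0.079,0.295],[0.109,-0.079,0.321],[0.109,-0.079,0.321]]' --angular '[[0,0,0],[0,0,0],[0,0,0],[0,0,0],[0,0,0],[0,0,0],[0,0,0],[0,0,0],[0,0,0],[0,0,0]]'

```text
time: 12.35
eef_pos: [0.5387, 0.1724, 0.0076]
tool_rot: [0.001, 0.997, -0.074, -0.003]
wrist_force: [-0.2, 0.1, -0.2]
width: 0.499
gripper_force: 0.0
```

Call:
apply_moves --travel '[[0,0,0],[0,0,0],[0,0,0],[0,0,0],[0,-0.004,0],[0,-0.004,0],[0,-0.004,0],[0,-0.004,0]]' --angular '[[0,0,0],[0,0,0],[0,0,0],[0,0,0],[0,0,0],[0,0,0],[0,0,0],[0,0,0]]' --grip 0.1

```text
time: 13.15
eef_pos: [0.5428, 0.1759, 0.0111]
tool_rot: [0.0, 0.997, -0.074, 0.001]
wrist_force: [-1.3, -1.7, 5.7]
width: 0.244
gripper_force: 30.0
```

Run:
```python
from fit import *
p=fitrack().x
o=bot.get_obs();c=calibration('wrist');print(o['time'],o['eef_pos'],o['gripper_force'],o['wrist_force'],rk(c,proj(c,[o['eef_pos']])[0],o['eef_pos'][2],p))
```

```text
13.15 [0.54283822 0.17594491 0.01107788] 30.000071064569056 [-1.25877172 -1.69121336  5.73284784] [-42.3 110. ]
```

Call:
apply_moves --travel '[[0,0,0],[0,0,0],[0,0,0],[0,0,-0.04],[0,0,-0.1],[0,0,-0.16],[0,0,-0.22],[0,0,-0.27],[0,0,-0.27]]' --angular '[[0,0,0],[0,0,0],[0,0,0],[0,0,0],[0,0,0],[0,0,0],[0,0,0],[0,0,0],[0,0,0]]' --grip 0.5

```text
time: 14.05
eef_pos: [0.5462, 0.1768, 0.2184]
tool_rot: [-0.001, 0.997, -0.074, 0.006]
wrist_force: [0.5, 0.2, -0.4]
width: 0.498
gripper_force: 0.0
```

Run:
```python
from fit import *
o=bot.get_obs();print(o['time'],o['eef_pos'],o['joint_pos'].round(2))
im,c=snap('top','t11.png')
# check grip in top view vs prediction
rel([.5014,-.2522,.20],down(np.radians(101.5)))
```

```text
14.05 [0.54618004 0.17680382 0.21842297] [0.12 0.42 1.54 0.   1.17 1.84]
travel [0.0276 0.5737 0.0196]
ang [ 0.0033 -0.0042 -1.2793]
```

Call:
apply_moves --travel '[[0.0276,0.5737,0.0196],[0.0276,0.5737,0.0196],[0.0276,0.5737,0.0196],[0.0276,0.5737,0.0196],[0.0276,0.5737,0.0196],[0.0276,0.5737,0.0196],[0.0276,0.5737,0.0196],[0.0276,0.5737,0.0196],[0.0276,0.5737,0.0196],[0.0276,0.5737,0.0196]]' --angular '[[0,0,-0.9],[0,0,-0.9],[0,0,-0.9],[0,0,-0.9],[0,0,-0.9],[0,0,-0.9],[0,0,-0.9],[0,0,-0.9],[0,0,-0.9],[0,0,-0.9]]'

```text
time: 15.1
eef_pos: [0.4978, -0.256, 0.1955]
tool_rot: [-0.001, 0.824, 0.566, -0.001]
wrist_force: [0.4, -0.8, -0.4]
width: 0.499
gripper_force: 0.0
```

Run:
```python
from fit import *
o=bot.get_obs();print(o['time'],o['eef_pos'],o['joint_pos'].round(2))
t=[.5014,-.2522,.10];rel(t,down(np.radians(101.5)));rel([*t[:2],.021],down(np.radians(101.5)))
```

```text
15.1 [ 0.49781776 -0.25600679  0.19554571] [-0.67  0.43  1.59 -0.    1.12 -0.31]
travel [0.0065 0.003  0.1274]
ang [-0.0018 -0.0005 -0.3781]
travel [0.0065 0.0033 0.2327]
ang [-0.0018 -0.0005 -0.3781]
```

Call:
apply_moves --travel '[[0,0,0.06],[0,0,0.1],[0,0,0.1],[0,0,0.1],[0,0,0.1],[0,0,0.1]]' --angular '[[0,0,-0.378],[0,0,-0.378],[0,0,-0.378],[0,0,-0.378],[0,0,-0.378],[0,0,-0.378]]'

```text
time: 15.7
eef_pos: [0.4985, -0.252, 0.1216]
tool_rot: [-0.001, 0.635, 0.773, 0.0]
wrist_force: [-0.4, 0.1, 0.1]
width: 0.504
gripper_force: 0.0
```

Run:
```python
from fit import *
im,c=snap('wrist','w12.png')
o=bot.get_obs();print(o['time'],o['eef_pos'],o['joint_vel'].round(3))
t=[.5014,-.2522,.021];rel(t,down(np.radians(101.5)))
a=im.astype(int);m=((a[...,1]>a[...,0]+15)&(a[...,1]>a[...,2]+8)).astype(np.uint8)
n,l,s,ct=cv2.connectedComponentsWithStats(m);k=1+s[1:,4].argmax();print(s[k],ct[k],s[1:,4].max())
ys,xs=np.where(l==k)
for q in (proj(c,[.4906,-.1983,.098]),proj(c,[.5126,-.3061,.098])): print(q)
for r in range(s[k][1]+1,s[k][1]+s[k][3],12): x=xs[ys==r];print(r,x.min(),x.max(),atz(c,((x.min()+x.max())/2,r),.098).round(4))
```

```text
15.75 [ 0.49878253 -0.25220554  0.12197369] [ 0.001 -0.009 -0.009 -0.001  0.001 -0.01 ]
travel [-0.0009  0.0036  0.1346]
ang [-0.0007 -0.0009 -0.0029]
[ 282  143    7  154 1010] [285.01485149 222.40693069] 1010
[[286.21642647 151.41063163]]
[[286.21933989 295.66764235]]
144 282 282 [ 0.4869 -0.1941  0.098 ]
156 282 288 [ 0.4904 -0.2015  0.098 ]
168 282 288 [ 0.492  -0.2094  0.098 ]
180 282 288 [ 0.4937 -0.2175  0.098 ]
192 282 288 [ 0.4953 -0.2258  0.098 ]
204 282 288 [ 0.4971 -0.2343  0.098 ]
216 282 288 [ 0.4988 -0.2429  0.098 ]
228 282 288 [ 0.5006 -0.2518  0.098 ]
240 282 288 [ 0.5025 -0.2609  0.098 ]
252 282 288 [ 0.5043 -0.2702  0.098 ]
264 282 288 [ 0.5063 -0.2798  0.098 ]
276 282 288 [ 0.5083 -0.2896  0.098 ]
288 283 288 [ 0.5107 -0.2996  0.098 ]
```

Run:
```python
from fit import *
im=cv2.imread('pics/w12.png')[:,:,::-1];c=calibration('wrist')
for r in (170,228): print([im[r,x].tolist() for x in range(270,300)])
print(atz(c,(280,228),.098),atz(c,(290,228),.098))
```

```text
[[138, 100, 60], [134, 96, 55], [135, 97, 58], [134, 99, 54], [128, 92, 54], [134, 95, 60], [123, 87, 48], [122, 89, 52], [119, 86, 49], [119, 87, 50], [89, 65, 42], [142, 85, 47], [56, 130, 56], [158, 227, 140], [135, 198, 111], [130, 198, 113], [125, 188, 107], [106, 180, 103], [104, 180, 99], [40, 35, 21], [58, 52, 47], [61, 57, 43], [51, 49, 40], [47, 53, 46], [144, 99, 53], [132, 93, 53], [126, 94, 49], [133, 95, 55], [133, 94, 53], [129, 93, 51]]
[[185, 136, 79], [179, 132, 79], [176, 130, 72], [179, 129, 79], [172, 128, 78], [166, 119, 69], [170, 121, 68], [173, 125, 73], [128, 94, 60], [130, 90, 59], [120, 83, 53], [126, 78, 52], [84, 116, 64], [128, 201, 113], [119, 177, 101], [113, 174, 95], [118, 174, 94], [99, 168, 91], [81, 145, 73], [61, 42, 38], [68, 62, 50], [64, 61, 51], [67, 65, 57], [109, 83, 58], [194, 137, 76], [178, 124, 70], [177, 130, 77], [180, 131, 77], [176, 126, 69], [178, 126, 72]]
[ 0.49741524 -0.25283623  0.098     ] [ 0.50443696 -0.25143874  0.098     ]
```

Run:
```python
from fit import *
rel([.5029,-.2518,.021],down(np.radians(101.5)))
```

```text
travel [-0.0007  0.0056  0.1346]
ang [-0.0007 -0.0009 -0.0029]
```

Call:
apply_moves --travel '[[0,0.0056,0.03],[0,0.0056,0.06],[0,0.0056,0.09],[0,0.0056,0.115],[0,0.0056,0.1345],[0,0.0056,0.1345],[0,0.0056,0.1345]]' --angular '[[0,0,-0.003],[0,0,-0.003],[0,0,-0.003],[0,0,-0.003],[0,0,-0.003],[0,0,-0.003],[0,0,-0.003]]'

```text
time: 16.45
eef_pos: [0.5035, -0.2518, 0.022]
tool_rot: [-0.0, 0.632, 0.775, 0.0]
wrist_force: [0.6, 0.8, -0.3]
width: 0.501
gripper_force: 0.0
```

Call:
apply_moves --travel '[[0,0,0],[0,0,0],[0,0,0],[0,0,0],[0,0,0],[0,0,0]]' --angular '[[0,0,0],[0,0,0],[0,0,0],[0,0,0],[0,0,0],[0,0,0]]' --grip 0

```text
time: 17.05
eef_pos: [0.5035, -0.2519, 0.0221]
tool_rot: [0.0, 0.632, 0.775, 0.0]
wrist_force: [1.2, -0.2, 1.6]
width: 0.091
gripper_force: 30.0
```

Call:
apply_moves --travel '[[0,0,-0.02],[0,0,-0.05],[0,0,-0.08],[0,0,-0.12],[0,0,-0.16],[0,0,-0.2],[0,0,-0.22],[0,0,-0.22]]' --angular '[[0,0,0],[0,0,0],[0,0,0],[0,0,0],[0,0,0],[0,0,0],[0,0,0],[0,0,0]]'

```text
time: 17.85
eef_pos: [0.5045, -0.2526, 0.189]
tool_rot: [0.002, 0.632, 0.775, 0.0]
wrist_force: [0.0, -0.1, -3.5]
width: 0.09
gripper_force: 30.0
```

```bash
cat >> fit.py <<'E'
def tilt(p):
    Rz=R.from_euler('z',p[2]);th=np.radians(30)
    M=np.array([[0,1,0],[.8660254,0,.5],[.5,0,-.8660254]]).T
    return Rz*R.from_matrix(M)
def pose(p,s,y,n=0.0,d=.0141):
    up=np.array([-.5,0,.8660254]);nn=np.array([.8660254,0,.5])
    return toW(p,np.array([.02,y,.04])+up*(s+d)+nn*n)[0]
E
python3 - <<'E'
from fit import *
p=fitrack().x
o=bot.get_obs();print(o['time'],o['eef_pos'],o['gripper_force'],o['wrist_force'])
for s in(.14,): print(pose(p,s,.004));rel(pose(p,s,.004),tilt(p))
E
```

```text
17.85 [ 0.50449805 -0.25264418  0.18895718] 29.999233125708997 [ 0.04517292 -0.05294661 -3.54978384]
[0.51272236 0.07323744 0.17345451]
travel [0.4234 0.0983 0.0194]
ang [-0.343  -0.0591  0.2287]
```

Call:
apply_moves --travel '[[0.08,0.02,0],[0.15,0.035,0],[0.21,0.05,0.01],[0.27,0.063,0.01],[0.33,0.077,0.015],[0.38,0.088,0.019],[0.423,0.098,0.019],[0.423,0.098,0.019],[0.423,0.098,0.019],[0.423,0.098,0.019]]' --angular '[[-0.06,-0.01,0.04],[-0.12,-0.02,0.08],[-0.18,-0.03,0.12],[-0.24,-0.04,0.16],[-0.3,-0.05,0.2],[-0.343,-0.059,0.229],[-0.343,-0.059,0.229],[-0.343,-0.059,0.229],[-0.343,-0.059,0.229],[-0.343,-0.059,0.229]]'

```text
time: 18.85
eef_pos: [0.5092, 0.075, 0.1707]
tool_rot: [0.192, 0.732, 0.632, 0.167]
wrist_force: [-0.4, -0.3, -2.3]
width: 0.09
gripper_force: 30.0
```

Run:
```python
from fit import *
p=fitrack().x
o=bot.get_obs();print(o['time'],o['eef_pos'],o['gripper_force'],o['joint_vel'].round(3),o['joint_pos'].round(2))
for s in(.14,.09): rel(pose(p,s,.004),tilt(p))
```

```text
18.85 [0.5092283  0.07499791 0.1707237 ] 29.99954764265567 [-0.036 -0.006 -0.013  0.029  0.001 -0.039] [-0.04  0.3   2.13 -0.26  0.2   0.35]
travel [-0.0016  0.0061 -0.0007]
ang [-0.006  -0.0018  0.0006]
travel [-0.0018  0.0067  0.0659]
ang [-0.006  -0.0018  0.0006]
```

Call:
apply_moves --travel '[[-0.001,0.003,0.03],[-0.001,0.003,0.06],[-0.001,0.003,0.066],[-0.001,0.003,0.066],[-0.001,0.003,0.066]]' --angular '[[0,0,0],[0,0,0],[0,0,0],[0,0,0],[0,0,0]]'

```text
time: 19.35
eef_pos: [0.5369, 0.0686, 0.13]
tool_rot: [0.193, 0.733, 0.631, 0.168]
wrist_force: [-1.0, -0.3, -1.8]
width: 0.088
gripper_force: 30.0
```

Run:
```python
from fit import *
import pickle
p=fitrack().x
o=bot.get_obs();im,c=snap('wrist','w13.png');pickle.dump((c,o),open('w13.pkl','wb'))
print(o['time'],o['eef_pos'],o['joint_vel'].round(3),o['joint_pos'].round(2))
rel(pose(p,.09,.004),tilt(p))
q=o['tool_rot'];Rm=R.from_quat([q[1],q[2],q[3],q[0]])
def col(name):
    a=im.astype(int);r,g,b=a[...,0],a[...,1],a[...,2]
    m={'green':(g>r+15)&(g>b+8),'blue':(b>r*1.5)&(b>g*1.15)&(b>40),'yel':(r>b*2)&(r>60)&(g>r*.5)}[name]
    n,l,s,ct=cv2.connectedComponentsWithStats(m.astype(np.uint8));k=1+s[1:,4].argsort()[::-1][:3];print(name,s[k].tolist())
for n in('green','blue','yel'): col(n)
# predicted plate corners from tool pose
for tx in(.055,-.055):
    for s in (0,.09): print('plate',tx,s,proj(c,[o['eef_pos']+Rm.apply([tx,0,.0141-s])])[0].round(1))
up=np.array([-.5,0,.866]);nn=np.array([.866,0,.5])
for n,y in(('slide floor',.0605),('fixed floor',-.0538)):
    for t in(-.015,.015): print(n,t,proj(c,toW(p,[np.array([.02,y,.04])+up*.065+nn*t]))[0].round(1))
b=cv2.cvtColor(im,cv2.COLOR_RGB2BGR)
```

```text
19.35 [0.53685098 0.06856747 0.13004055] [ 0.007 -0.02   0.001 -0.003 -0.003  0.006] [-0.05  0.42  2.12 -0.5   0.1   0.59]
travel [0.0012 0.0001 0.0006]
ang [-0.0034 -0.001  -0.0017]
green [[439, 16, 121, 90, 2808], [270, 185, 13, 114, 1390], [272, 327, 11, 32, 352]]
blue [[436, 108, 48, 40, 1151], [0, 171, 64, 55, 925], [474, 109, 29, 41, 614]]
yel [[62, 341, 370, 33, 6414], [188, 52, 118, 108, 3854], [389, 184, 31, 33, 351]]
plate 0.055 0 [279.9 151.6]
plate 0.055 0.09 [279.8 183.6]
plate -0.055 0 [279.9 301.1]
plate -0.055 0.09 [279.8 403.9]
slide floor -0.015 [259.5 143.3]
slide floor 0.015 [301.8 143.3]
fixed floor -0.015 [262.5 285.6]
fixed floor 0.015 [299.3 285.6]
```

Lowering at this orientation drives joint 5 through its singularity, and joint 4 would pass its −1.43 limit. I'll put the plate back in the stand and regrasp it with the tool tilted about 17° within the plate's plane, so that joint 4 swings to the positive side.

Call:
apply_moves --travel '[[0,0,-0.04],[0,0,-0.07],[0,0,-0.07]]' --angular '[[0,0,0],[0,0,0],[0,0,0]]'

```text
time: 19.7
eef_pos: [0.5113, 0.0731, 0.1787]
tool_rot: [0.195, 0.732, 0.63, 0.17]
wrist_force: [0.5, 0.6, -2.7]
width: 0.088
gripper_force: 30.0
```

Run:
```python
from fit import *
o=bot.get_obs();print(o['time'],o['eef_pos'],o['joint_pos'].round(2))
rel([.5035,-.2519,.17],down(np.radians(101.6)))
```

```text
19.7 [0.51127986 0.07312659 0.17871594] [-0.04  0.28  2.13 -0.24  0.22  0.33]
travel [-0.4302  0.0414  0.0355]
ang [ 0.3456  0.0588 -0.2288]
```

Call:
apply_moves --travel '[[-0.06,0.006,0.0],[-0.12,0.012,0.0],[-0.19,0.02,0.005],[-0.25,0.025,0.01],[-0.31,0.03,0.015],[-0.37,0.036,0.025],[-0.43,0.0414,0.0355],[-0.43,0.0414,0.0355],[-0.43,0.0414,0.0355],[-0.43,0.0414,0.0355]]' --angular '[[0.06,0.01,-0.04],[0.12,0.02,-0.08],[0.18,0.03,-0.12],[0.24,0.04,-0.16],[0.3,0.05,-0.2],[0.346,0.059,-0.229],[0.346,0.059,-0.229],[0.346,0.059,-0.229],[0.346,0.059,-0.229],[0.346,0.059,-0.229]]'

```text
time: 20.7
eef_pos: [0.5035, -0.253, 0.1665]
tool_rot: [-0.002, 0.633, 0.774, -0.002]
wrist_force: [-0.3, 0.2, -2.6]
width: 0.09
gripper_force: 30.0
```

Call:
apply_moves --travel '[[0,0,0.03],[0,0,0.06],[0,0,0.09],[0,0,0.09],[0,0,0.09],[0,0,0.09]]' --angular '[[0,0,0],[0,0,0],[0,0,0],[0,0,0],[0,0,0],[0,0,0]]'

```text
time: 21.3
eef_pos: [0.5047, -0.252, 0.1015]
tool_rot: [-0.0, 0.632, 0.775, -0.001]
wrist_force: [0.2, -0.2, -2.7]
width: 0.092
gripper_force: 30.0
```

Run:
```python
from fit import *
o=bot.get_obs();print(o['time'],o['eef_pos'],o['joint_vel'].round(3))
rel([.5035,-.2519,.045],down(np.radians(101.6)));rel([.5035,-.2519,.0225],down(np.radians(101.6)))
```

```text
21.3 [ 0.50467646 -0.2520037   0.10148312] [-0.006 -0.006 -0.008  0.001 -0.002 -0.003]
travel [ 0.0005 -0.0013  0.0753]
ang [-0.0019  0.0008  0.0009]
travel [ 0.0006 -0.0012  0.1053]
ang [-0.0019  0.0008  0.0009]
```

Call:
apply_moves --travel '[[0.0005,-0.0013,0.03],[0.0005,-0.0013,0.062],[0.0005,-0.0013,0.062],[0.0005,-0.0013,0.062],[0.0005,-0.0013,0.062]]' --angular '[[-0.002,0.001,0.001],[-0.002,0.001,0.001],[-0.002,0.001,0.001],[-0.002,0.001,0.001],[-0.002,0.001,0.001]]'

```text
time: 21.8
eef_pos: [0.5037, -0.2527, 0.0554]
tool_rot: [0.0, 0.632, 0.775, 0.0]
wrist_force: [0.5, 0.1, -1.3]
width: 0.091
gripper_force: 30.0
```

Run:
```python
from fit import *
o=bot.get_obs();print(o['time'],o['eef_pos'],o['joint_vel'].round(3))
rel([.5035,-.2519,.0225],down(np.radians(101.6)))
```

```text
21.8 [ 0.50370839 -0.25267255  0.05543152] [-0.001 -0.003  0.    -0.    -0.002 -0.002]
travel [ 0.0011 -0.0001  0.0439]
ang [ 0.0005  0.0002 -0.0006]
```

Call:
apply_moves --travel '[[0,0,0.01],[0,0,0.02],[0,0,0.028],[0,0,0.036],[0,0,0.042],[0,0,0.043],[0,0,0.043]]' --angular '[[0,0,0],[0,0,0],[0,0,0],[0,0,0],[0,0,0],[0,0,0],[0,0,0]]'

```text
time: 22.5
eef_pos: [0.5024, -0.2516, 0.022]
tool_rot: [-0.001, 0.632, 0.775, 0.0]
wrist_force: [-0.6, 1.6, 2.9]
width: 0.089
gripper_force: 30.0
```

Call:
apply_moves --travel '[[0,0,0],[0,0,0],[0,0,0],[0.005,0,-0.001],[0.012,0,-0.002],[0.02,0,-0.003],[0.02,0,-0.003],[0.02,0,-0.003],[0.02,0,-0.003],[0.02,0,-0.003]]' --angular '[[0,0,0],[0,0,0],[0,0,0],[0,0.05,0],[0,0.12,0],[0,0.2,0],[0,0.2,0],[0,0.2,0],[0,0.2,0],[0,0.2,0]]' --grip 0.4

```text
time: 23.5
eef_pos: [0.499, -0.2358, 0.024]
tool_rot: [-0.117, 0.625, 0.766, 0.094]
wrist_force: [-0.3, 0.5, -0.2]
width: 0.398
gripper_force: 0.0
```

Call:
apply_moves --travel '[[0,0,0],[0,0,0],[0,0,0],[0,0,0],[0,0,0],[0,0,0]]' --angular '[[0,0,0],[0,0,0],[0,0,0],[0,0,0],[0,0,0],[0,0,0]]' --grip 0

```text
time: 24.1
eef_pos: [0.4995, -0.237, 0.0239]
tool_rot: [-0.117, 0.625, 0.766, 0.095]
wrist_force: [0.6, 0.5, 1.3]
width: 0.091
gripper_force: 30.0
```

Run:
```python
from fit import *
o=bot.get_obs();print(o['time'],o['eef_pos'],o['joint_pos'].round(2),o['gripper_force'],o['wrist_force'],o['tool_rot'])
q=o['tool_rot'];Rm=R.from_quat([q[1],q[2],q[3],q[0]])
yaw=np.radians(101.5);P0=np.array([.5029,-.2518,.008]);RP=R.from_matrix(np.array([[np.cos(yaw),np.sin(yaw),0],[np.sin(yaw),-np.cos(yaw),0],[0,0,-1]]).T)
# plate frame (tool-like) in actual tool
print('plate origin in tool',Rm.inv().apply(P0-o['eef_pos'])*1e3,'rot',(Rm.inv()*RP).as_rotvec())
```

```text
24.1 [ 0.49946361 -0.23704075  0.02386101] [-0.75  0.76  1.58  0.2   1.06 -1.07] 29.999371853191406 [0.59019885 0.51717301 1.2738949 ] [-0.11707201  0.62539094  0.76563237  0.09480183]
plate origin in tool [-19.18468928   0.43830192  10.62880303] rot [-1.32151446e-03 -3.02433968e-01  2.44012332e-04]
```

Call:
apply_moves --travel '[[0.006,0,-0.02],[0.014,0,-0.045],[0.022,0,-0.075],[0.034,0,-0.11],[0.046,0,-0.15],[0.061,0,-0.2],[0.061,0,-0.2]]' --angular '[[0,0,0],[0,0,0],[0,0,0],[0,0,0],[0,0,0],[0,0,0],[0,0,0]]'

```text
time: 24.8
eef_pos: [0.5023, -0.2404, 0.1862]
tool_rot: [-0.112, 0.625, 0.767, 0.094]
wrist_force: [0.8, -1.1, -1.8]
width: 0.091
gripper_force: 30.0
```

```bash
cat >> fit.py <<'E'
OT=np.array([-.0187,0,.0107]);DR=R.from_rotvec([0,.3024,0])
def goal(p,s,y,n=0.):
    tr=tilt(p)*DR
    return pose(p,s,y,n,d=0)-tr.apply(OT),tr
def plate(p,o):
    q=o['tool_rot'];Rm=R.from_quat([q[1],q[2],q[3],q[0]]);w=o['eef_pos']+Rm.apply(OT)
    d=R.from_euler('z',-p[2]).apply(w-np.array([p[0],p[1],0]))-[.02,0,.04]
    return dict(s=round(d@[-.5,0,.866]*1e3,1),n=round(d@[.866,0,.5]*1e3,1),y=round(d[1]*1e3,1),rot=np.degrees(((tilt(p)*DR).inv()*Rm).as_rotvec()).round(2))
E
python3 - <<'E'
from fit import *
p=fitrack().x;o=bot.get_obs();print(o['time'],o['eef_pos'],o['gripper_force'])
rel(*goal(p,.15,.004))
E
```

```text
24.8 [ 0.50226491 -0.24035164  0.18624931] 29.999985708855093
travel [0.4085 0.0968 0.1275]
ang [-0.3939 -0.0555  0.1167]
```

Call:
apply_moves --travel '[[0.06,0.014,0.018],[0.12,0.028,0.037],[0.18,0.042,0.056],[0.24,0.057,0.075],[0.3,0.071,0.094],[0.36,0.085,0.112],[0.408,0.097,0.1275],[0.408,0.097,0.1275],[0.408,0.097,0.1275],[0.408,0.097,0.1275]]' --angular '[[-0.05,-0.007,0.015],[-0.11,-0.015,0.03],[-0.17,-0.024,0.05],[-0.23,-0.032,0.07],[-0.29,-0.04,0.09],[-0.34,-0.048,0.1],[-0.394,-0.0555,0.117],[-0.394,-0.0555,0.117],[-0.394,-0.0555,0.117],[-0.394,-0.0555,0.117]]'

```text
time: 25.8
eef_pos: [0.5071, 0.0905, 0.1804]
tool_rot: [0.094, 0.699, 0.653, 0.277]
wrist_force: [0.3, -0.2, -2.0]
width: 0.09
gripper_force: 30.0
```

Run:
```python
from fit import *
p=fitrack().x;o=bot.get_obs();print(o['time'],plate(p,o),o['joint_pos'].round(2),o['joint_vel'].round(2))
rel(*goal(p,.085,.004))
```

```text
25.8 {'s': np.float64(148.3), 'n': np.float64(-3.7), 'y': np.float64(5.6), 'rot': array([0.43, 0.29, 0.31])} [-0.3   0.28  2.19  1.11  0.43 -1.21] [-0.02  0.   -0.03  0.   -0.   -0.  ]
travel [-0.0275  0.0055  0.0798]
ang [-0.005  -0.0034 -0.0036]
```

Call:
apply_moves --travel '[[-0.012,0.003,0.035],[-0.0275,0.005,0.08],[-0.0275,0.005,0.08],[-0.0275,0.005,0.08],[-0.0275,0.005,0.08],[-0.0275,0.005,0.08]]' --angular '[[0,0,0],[-0.003,-0.002,-0.002],[-0.003,-0.002,-0.002],[-0.003,-0.002,-0.002],[-0.003,-0.002,-0.002],[-0.003,-0.002,-0.002]]'

```text
time: 26.4
eef_pos: [0.5408, 0.0839, 0.1284]
tool_rot: [0.097, 0.698, 0.653, 0.278]
wrist_force: [0.7, 0.1, -2.4]
width: 0.09
gripper_force: 30.0
```

Run:
```python
from fit import *
import pickle
p=fitrack().x;o=bot.get_obs();print(o['time'],plate(p,o),o['joint_pos'].round(2),o['joint_vel'].round(2))
ims={};cs={}
for cam in('wrist','top','scene'): ims[cam],cs[cam]=snap(cam,cam+'14.png')
pickle.dump((o,cs),open('14.pkl','wb'))
q=o['tool_rot'];Rm=R.from_quat([q[1],q[2],q[3],q[0]]);RP=Rm*DR.inv();O=o['eef_pos']+Rm.apply(OT)
for cam in cs:
    im=ims[cam];c=cs[cam]
    print(cam,'plate corners pred',[proj(c,[O+RP.apply([x,0,-s])])[0].round(1).tolist() for s in(0,.09) for x in(.055,-.055)])
    up=np.array([-.5,0,.866]);nn=np.array([.866,0,.5])
    print('jaw top',[proj(c,toW(p,[np.array([.02,y,.04])+up*.065+nn*.015]))[0].round(1).tolist() for y in(.0705,.0605,-.0538,-.0638)])
    a=im.astype(int);r,g,b=a[...,0],a[...,1],a[...,2]
    for n,m in {'green':(g>r+12)&(g>b+6),'blue':(b>r*1.4)&(b>g*1.1)&(b>35),'yel':(r>b*2)&(r>55)&(g>r*.55)}.items():
        k,l,s,ct=cv2.connectedComponentsWithStats(m.astype(np.uint8));i=1+s[1:,4].argsort()[::-1][:4];print(n,s[i].tolist())
```

```text
26.4 {'s': np.float64(86.2), 'n': np.float64(0.1), 'y': np.float64(4.1), 'rot': array([0.05, 0.12, 0.16])} [-0.29  0.45  2.18  1.47  0.37 -1.59] [ 0.01 -0.   -0.    0.01 -0.   -0.01]
wrist plate corners pred [[280.0, 180.8], [279.9, 337.5], [279.8, 163.1], [279.7, 417.3]]
jaw top [[299.4, 168.1], [299.4, 181.2], [299.5, 330.4], [299.5, 343.2]]
green [[422, 20, 119, 154, 3685], [271, 164, 12, 135, 1555], [271, 327, 12, 32, 354], [486, 211, 17, 26, 215]]
blue [[0, 207, 72, 49, 992], [429, 175, 39, 36, 849], [462, 173, 24, 38, 528], [290, 342, 11, 2, 20]]
yel [[92, 351, 340, 23, 5787], [197, 109, 75, 91, 2401], [290, 167, 13, 33, 369], [358, 8, 21, 26, 314]]
top plate corners pred [[222.7, 185.8], [269.1, 193.6], [214.2, 196.9], [263.9, 205.3]]
jaw top [[220.5, 176.7], [224.7, 177.4], [272.2, 185.2], [276.4, 185.9]]
green [[153, 9, 19, 20, 178], [170, 0, 9, 9, 35], [215, 198, 14, 4, 30], [164, 0, 7, 3, 15]]
blue [[267, 178, 20, 40, 336], [242, 73, 17, 6, 37], [245, 85, 11, 4, 15], [246, 81, 5, 3, 7]]
yel [[289, 243, 43, 44, 771], [460, 2, 42, 31, 359], [365, 326, 51, 13, 182], [220, 170, 14, 19, 181]]
scene plate corners pred [[255.4, 173.8], [272.6, 190.6], [241.7, 154.3], [258.8, 170.7]]
jaw top [[260.5, 173.6], [262.0, 175.0], [280.1, 192.3], [281.8, 193.9]]
green [[350, 126, 17, 6, 62], [252, 164, 10, 12, 38], [262, 177, 3, 4, 5], [249, 161, 2, 1, 2]]
blue [[264, 191, 26, 35, 298], [332, 158, 13, 22, 198], [192, 216, 29, 22, 78], [533, 178, 27, 11, 47]]
yel [[231, 233, 36, 33, 445], [239, 175, 30, 26, 272], [510, 239, 45, 12, 218], [222, 284, 36, 25, 93]]
```

Call:
apply_moves --travel '[[-0.004,0,0.0128],[-0.008,0,0.0256],[-0.012,0,0.0384],[-0.015,0,0.048],[-0.018,0,0.0576],[-0.018,0,0.0576],[-0.018,0,0.0576]]' --angular '[[0,0,0],[0,0,0],[0,0,0],[0,0,0],[0,0,0],[0,0,0],[0,0,0]]'

```text
time: 27.25
eef_pos: [0.5639, 0.0807, 0.0884]
tool_rot: [0.097, 0.698, 0.652, 0.278]
wrist_force: [2.0, -1.2, -2.4]
width: 0.091
gripper_force: 30.0
```

Run:
```python
from fit import *
p=fitrack().x;o=bot.get_obs();print(o['time'],plate(p,o),o['joint_pos'].round(2),o['wrist_force'].round(1))
rel(*goal(p,.003,.004))
```

```text
27.25 {'s': np.float64(39.9), 'n': np.float64(0.4), 'y': np.float64(4.3), 'rot': array([0.06, 0.12, 0.17])} [-0.28  0.56  2.15  1.7   0.37 -1.83] [ 2.  -1.2 -2.4]
travel [-0.0151 -0.0005  0.0469]
ang [-0.0007 -0.0014 -0.002 ]
```

Call:
apply_moves --travel '[[-0.004,0,0.0128],[-0.008,0,0.0256],[-0.011,0,0.0352],[-0.0135,0,0.043],[-0.015,0,0.047],[-0.015,0,0.047]]' --angular '[[0,0,0],[0,0,0],[0,0,0],[0,0,0],[0,0,0],[0,0,0]]'

```text
time: 27.85
eef_pos: [0.5823, 0.078, 0.056]
tool_rot: [0.097, 0.698, 0.652, 0.278]
wrist_force: [4.0, 0.5, -3.4]
width: 0.09
gripper_force: 30.0
```

Call:
apply_moves --travel '[[-0.0004,0,0.0013],[-0.0008,0,0.0026],[-0.0008,0,0.0026],[-0.0008,0,0.0026]]' --angular '[[0,0,0],[0,0,0],[0,0,0],[0,0,0]]'

```text
time: 28.25
eef_pos: [0.5831, 0.0779, 0.0545]
tool_rot: [0.097, 0.698, 0.652, 0.278]
wrist_force: [3.7, 0.2, 3.0]
width: 0.093
gripper_force: 30.0
```

Run:
```python
from fit import *
p=fitrack().x;o=bot.get_obs();print(o['time'],plate(p,o),o['joint_pos'].round(2),o['wrist_force'].round(1))
```

```text
28.25 {'s': np.float64(0.8), 'n': np.float64(0.1), 'y': np.float64(4.3), 'rot': array([0.05, 0.16, 0.19])} [-0.27  0.66  2.12  1.86  0.38 -2.  ] [3.7 0.2 3. ]
```

Call:
apply_moves --travel '[[0,0,0],[0,0,0],[0,0,0],[0,0,0],[0.005,0,-0.016],[0.015,0,-0.048],[0.03,0,-0.096],[0.045,0,-0.144],[0.055,0,-0.176],[0.055,0,-0.176]]' --angular '[[0,0,0],[0,0,0],[0,0,0],[0,0,0],[0,0,0],[0,0,0],[0,0,0],[0,0,0],[0,0,0],[0,0,0]]' --grip 0.4

```text
time: 29.25
eef_pos: [0.513, 0.0883, 0.176]
tool_rot: [0.098, 0.698, 0.653, 0.278]
wrist_force: [-0.3, -0.3, 0.4]
width: 0.397
gripper_force: 0.0
```

Run:
```python
from fit import *
p=fitrack().x;o=bot.get_obs();print(o['time'],o['wrist_force'].round(1),o['gripper_force'],o['joint_vel'].round(2))
im,c=snap('wrist','w15.png')
up=np.array([-.5,0,.866]);nn=np.array([.866,0,.5])
for lean in (25,30,35):
    th=np.radians(lean);u=np.array([-np.sin(th),0,np.cos(th)])
    print(lean,'top edge pred',[proj(c,toW(p,[np.array([.02,.0035+y,.04])+u*.09]))[0].round(1).tolist() for y in(.055,-.055)])
a=im.astype(int);r,g,b=a[...,0],a[...,1],a[...,2];m=(g>r+12)&(g>b+6)
k,l,s,ct=cv2.connectedComponentsWithStats(m.astype(np.uint8));i=1+s[1:,4].argsort()[::-1][:5];print(s[i].tolist(),ct[i].round(1).tolist())
print('s=5mm higher',[proj(c,toW(p,[np.array([.02,.0035+y,.04])+up*.095]))[0].round(1).tolist() for y in(.055,-.055)])
print('jaw outer',[proj(c,toW(p,[np.array([.02,y,.04])+up*.065+nn*.015]))[0].round(1).tolist() for y in(.0705,-.0638)])
for n,mm in {'blue':(b>r*1.4)&(b>g*1.1)&(b>35),'yel':(r>b*2)&(r>55)&(g>r*.55)}.items():
    k,l,s,ct=cv2.connectedComponentsWithStats(mm.astype(np.uint8));i=1+s[1:,4].argsort()[::-1][:4];print(n,s[i].tolist())
for x in (170,190,210,230,250,300): print(x,[im[x,y].tolist() for y in range(262,300,3)])
```

```text
29.25 [-0.3 -0.3  0.4] 0.0 [-0.    0.08 -0.03  0.11 -0.04 -0.11]
25 top edge pred [[289.7, 186.9], [289.6, 315.1]]
30 top edge pred [[280.5, 186.9], [280.5, 315.3]]
35 top edge pred [[271.3, 186.9], [271.3, 315.1]]
[[408, 90, 99, 87, 2202], [468, 37, 54, 53, 826], [278, 187, 5, 112, 560], [498, 246, 15, 35, 207], [481, 154, 14, 21, 166]] [[448.3, 145.1], [494.0, 65.5], [280.0, 242.5], [504.1, 262.7], [486.5, 164.7]]
s=5mm higher [[280.5, 186.5], [280.5, 317.2]]
jaw outer [[296.6, 175.8], [296.5, 319.6]]
blue [[0, 213, 97, 57, 1101], [418, 177, 44, 34, 811], [247, 292, 24, 7, 96], [544, 173, 5, 36, 38]]
yel [[146, 349, 340, 25, 5746], [211, 125, 89, 77, 2235], [194, 285, 16, 56, 482], [352, 285, 15, 56, 462]]
170 [[160, 147, 129], [107, 98, 87], [81, 78, 61], [255, 255, 235], [74, 67, 48], [72, 66, 49], [77, 69, 53], [78, 72, 55], [83, 73, 53], [80, 68, 53], [236, 229, 200], [186, 177, 159], [189, 180, 161]]
190 [[89, 86, 77], [190, 132, 32], [146, 101, 28], [137, 99, 34], [134, 97, 34], [76, 58, 30], [110, 174, 94], [75, 74, 53], [165, 168, 154], [160, 112, 34], [167, 116, 37], [205, 134, 36], [252, 234, 1]]
210 [[88, 81, 67], [81, 79, 63], [78, 76, 60], [141, 135, 112], [51, 47, 30], [49, 42, 32], [95, 161, 89], [65, 66, 45], [178, 174, 151], [76, 67, 57], [238, 232, 202], [185, 179, 161], [191, 183, 163]]
230 [[78, 75, 65], [75, 69, 59], [71, 69, 59], [141, 137, 116], [44, 41, 35], [45, 38, 30], [86, 155, 83], [51, 52, 38], [92, 92, 80], [70, 61, 47], [241, 235, 203], [186, 175, 161], [182, 178, 159]]
250 [[80, 79, 67], [67, 66, 50], [69, 64, 55], [144, 141, 119], [41, 41, 32], [37, 33, 21], [83, 160, 85], [44, 49, 36], [90, 87, 76], [64, 62, 47], [240, 238, 209], [184, 181, 159], [192, 185, 166]]
300 [[63, 61, 54], [62, 58, 48], [62, 59, 47], [61, 59, 53], [65, 62, 54], [66, 59, 52], [58, 56, 51], [66, 56, 57], [60, 54, 50], [65, 62, 55], [60, 63, 51], [62, 59, 55], [66, 60, 53]]
```

```bash
python3 -c "
from workcell import bot
print(bot.hand_in(),bot.get_obs()['time'])"
```

```text
the job is handed in; nothing more can be done
the job is handed in; nothing more can be done
```

The job is handed in at about 29 s of the 58 s allowed. I set the gap to about 115 mm (estimates ran 114–116), and the last wrist picture shows the plate in place on the sill, leaning about 29°, with the gripper clear; the judge's result was not shown.

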